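Refill the wafer magazine of the tubing welder

ROBOT

A 7-joint arm with a two-finger parallel gripper is mounted at the origin on the work surface; the furniture and walls round the work are solid. World frame = base frame: x ahead of the robot, y to its left, z up, the work surface at z = 0. Lengths are in mm, angles in rad, forces in N, time in s.
With the tool pointing down it reaches from about 425 to 875 mm from the base axis. Payload 8.4 kg.
Tool frame: the origin (TCP) lies between the finger pads; the fingertips stand 14 mm ahead of it and the grasp point (between the pads) lies 5 mm behind it; z points along the fingers, y is the direction in which the jaws open and shut (so a half turn about z gives the same grasp; the last joint's range is limited). The gripper opens to 87 mm and grips with 3 to 60 N. Pads are 19 mm wide; open, the fingers measure 117 mm over their backs; the gripper's body (75 mm by 190 mm) begins 51 mm behind the grasp point.
Start: joints at [-1.25, 0.333, 0.04, 1.465, -0.013, 1.343, -0.059], TCP at [264.924, 593.532, 236.546] pointing down, gripper open.
Joint ranges: [-2.58, 2.58], [-0.38, 2.09], [-1.3, 1.39], [0.25, 2.4], [-1.5, 4.64], [0.08, 2.09], [-2.65, 2.65]. Speed limits (rad/s): [2.22, 2.22, 2.79, 2.79, 3.14, 3.14, 3.14].

INTERFACE

Orientations are given as a rotation vector (axis times angle).
In Python, from cell import arm gives the robot as it stands. The module is installed in compiled form; this text tells all that it offers.
- The arm moves only by the shell command python3 -m creep 'ROWS' [FORCE]. ROWS is JSON, a list of rows, each an object of numbers: "rx", "ry", "rz": the turn, a rotation vector about the tool's x, y, z as a fraction of full scale; "x", "y", "z": the shift along the tool's x, y, z as a fraction of full scale; "grip": the closure, from 0 (fully open) to 1 (shut). In form: [{"rx": .., "ry": .., "rz": .., "x": .., "y": .., "z": .., "grip": ..}, ...]. A call has 1 to 12 rows; each row shifts and turns the commanded pose from where the row before left it, along the tool's axes as they then stand; what a row does not reach is not made up. Full scale, the value 1, is 500 mm for a shift and pi rad for a turn. A row lasts 1/8 s, in which the tool goes at most 62.5 mm and 10.7 degrees, less where a joint would pass 70% of its speed; a pose out of reach is approached as far as the arm can. A call with a number of a shift or a turn outside -1 to 1 is refused whole. A call with a gripper value outside its range is refused whole. The fingers move at their own pace and stop on an object; FORCE is the grip in N (left out, the last holds). Time passes only in rows, so rows that do not move let the fingers close. It gives the time, the measured TCP pose, the force and the opening at its end, in the units of the state.
- arm.get_state(): the state, without advancing time (a new reading comes with each control period).
- arm.snapshot(name): name is "side" or "top"; returns a dict with "image" (480x640x3 uint8, red, green, blue), "range_z" (480x640 float32, mm along the optical axis (not along the pixel's ray), 0 where there is no reading), "fovy" (degrees; the focal length in pixels is half the picture's height over the tangent of half this angle, whatever the lens; pixels are square), "cx", "cy" (the principal point, pixels), "rvec" (rotation vector, rad) and "tvec" (3), from world to camera coordinates, as OpenCV has them. Camera axes: x right, y down, z forward; pixel columns grow to the right and rows downward; lengths in mm; the calibration is good to about 2 mm. A picture is of the moment at which its call begins.
- arm.finish_job(): hands the job in, once; it reports no verdict.
The state is a dict: "time_s": time; "q": joint angles; "joint_velocities": joint speeds; "effort": joint torques, N m; "eef_pos": TCP position; "ee_rot": TCP orientation; "contact_force": force on the tool from outside, world axes, zero at the start; "ft_torque": the same for the moment, N m; "opening": finger opening in mm.
Only numpy, scipy, OpenCV 4.12 (cv2) and the standard library are available. Lean on these libraries where they do the work, as an engineer would, in place of code of your own. Each camera call takes 0.05 s, during which the arm holds its last target.

TASK

Refill the tubing welder's wafer magazine: push the release pin down through the small hole in its top to trip the hidden catch so that the tray springs out, and put a spare cassette from the blue mat into each empty bay, leaving the cassettes already in the tray in their bays and any spare that is not needed standing on the mat. Then push the tray fully home until the catch holds it again, and see that the pin is back upright in its stand. Do not disturb the label roll and the timer.

Things in the scene. Friction and masses are not known exactly. Their poses are not given: they have to be found in the camera images.
- magazine: white and grey box fixed on the bench, 100 (x) x 214 (y) x 138 mm high, origin under its centre; its open front, with the blue tray front, looks along its own -x. It stands in one of two gaps, to the left or to the right. The tray carries four bays in a row along y, two on each side of a 24 mm wide middle channel. While the tray is in, the cassettes stand in the box behind a slot above the tray front.
- access_hole (a point): middle of the mouth of the 15 mm round access hole (chamfered, orange ring) in the magazine's flat 6 mm top plate, 138 mm above the bench, 16 mm in front of (-x of) the box's centre; its axis is vertical.
- tray (a joint): how far the tray is out, in m: 0 shut and latched (the latched tray rests within about 1 mm of 0), 0.085 fully out. A spring pushes it out along the magazine's -x (about 4 N shut, 1.5 N out; it takes about half a second). Pushing it in takes up to about 10 N near the end, where the catch's ramp is ridden over; it can go 3 mm past 0 (to -0.003) and should be pushed 1 to 3 mm past 0 so that the catch snaps up in front of it.
- catch (a joint): how far the hidden catch is pressed down, in m: 0 up (holding), 0.011 fully down (stop). It lets the tray go at about 0.0045; press it to 0.007 or more to be sure. Spring force 3 N at 0, 5.8 N at 0.011; returns by itself. While the tray is shut, it can be reached only through the access hole.
- catch_pad (a point): middle of the top of the red pad (16 mm across) on the catch, straight under the access hole, 26 mm below the magazine's top; moves down with the catch.
- tray_front (a point): middle of the front face of the blue ledge on the tray front (ledge 90 mm wide along y, 12 mm high, 12 mm deep, sticks out to -x of a front panel 30 mm high), 81 mm above the bench; moves with the tray. Push here along the magazine's +x.
- bay_1 (a point): middle of the floor of tray bay 1 (bay 1 at the magazine's -y end, bay 4 at its +y end; bays at y = -77, -35, +35, +77 mm from its middle plane), 70 mm above the bench; moves with the tray. A bay is 66 (x) x 38 (y) mm inside, with side walls 18 mm high round it, for one cassette set square with the magazine (cassette x along magazine x, either way round), standing flat on the floor. With the tray out the middle of the bay is 46 mm in front of the box's front face.
- bay_2 (a point): middle of the floor of tray bay 2 (bay 1 at the magazine's -y end, bay 4 at its +y end; bays at y = -77, -35, +35, +77 mm from its middle plane), 70 mm above the bench; moves with the tray. A bay is 66 (x) x 38 (y) mm inside, with side walls 18 mm high round it, for one cassette set square with the magazine (cassette x along magazine x, either way round), standing flat on the floor. With the tray out the middle of the bay is 46 mm in front of the box's front face.
- bay_3 (a point): middle of the floor of tray bay 3 (bay 1 at the magazine's -y end, bay 4 at its +y end; bays at y = -77, -35, +35, +77 mm from its middle plane), 70 mm above the bench; moves with the tray. A bay is 66 (x) x 38 (y) mm inside, with side walls 18 mm high round it, for one cassette set square with the magazine (cassette x along magazine x, either way round), standing flat on the floor. With the tray out the middle of the bay is 46 mm in front of the box's front face.
- bay_4 (a point): middle of the floor of tray bay 4 (bay 1 at the magazine's -y end, bay 4 at its +y end; bays at y = -77, -35, +35, +77 mm from its middle plane), 70 mm above the bench; moves with the tray. A bay is 66 (x) x 38 (y) mm inside, with side walls 18 mm high round it, for one cassette set square with the magazine (cassette x along magazine x, either way round), standing flat on the floor. With the tray out the middle of the bay is 46 mm in front of the box's front face.
- loaded_1: cassette already in bay 1 at the start (absent, None, where that bay is empty; one or two of the four are there): flat yellow wafer cassette with copper strips and a black grip tab; body 60 (its x) x 32 (its y) x 24 mm high, on top of its middle the tab, 12 (x) x 26 (y) x 34 mm high, so 58 mm over all; 90 g; symmetric under a half turn. Origin at the centre of its underside, z up. Pinch the tab across its 12 mm, along the cassette's x.
- loaded_2: cassette already in bay 2 at the start (absent, None, where that bay is empty; one or two of the four are there): flat yellow wafer cassette with copper strips and a black grip tab; body 60 (its x) x 32 (its y) x 24 mm high, on top of its middle the tab, 12 (x) x 26 (y) x 34 mm high, so 58 mm over all; 90 g; symmetric under a half turn. Origin at the centre of its underside, z up. Pinch the tab across its 12 mm, along the cassette's x.
- loaded_3: cassette already in bay 3 at the start (absent, None, where that bay is empty; one or two of the four are there): flat yellow wafer cassette with copper strips and a black grip tab; body 60 (its x) x 32 (its y) x 24 mm high, on top of its middle the tab, 12 (x) x 26 (y) x 34 mm high, so 58 mm over all; 90 g; symmetric under a half turn. Origin at the centre of its underside, z up. Pinch the tab across its 12 mm, along the cassette's x.
- loaded_4: cassette already in bay 4 at the start (absent, None, where that bay is empty; one or two of the four are there): flat yellow wafer cassette with copper strips and a black grip tab; body 60 (its x) x 32 (its y) x 24 mm high, on top of its middle the tab, 12 (x) x 26 (y) x 34 mm high, so 58 mm over all; 90 g; symmetric under a half turn. Origin at the centre of its underside, z up. Pinch the tab across its 12 mm, along the cassette's x.
- spare_1: spare cassette standing on the blue mat: flat yellow wafer cassette with copper strips and a black grip tab; body 60 (its x) x 32 (its y) x 24 mm high, on top of its middle the tab, 12 (x) x 26 (y) x 34 mm high, so 58 mm over all; 90 g; symmetric under a half turn. Origin at the centre of its underside, z up. Pinch the tab across its 12 mm, along the cassette's x.
- spare_2: spare cassette standing on the blue mat: flat yellow wafer cassette with copper strips and a black grip tab; body 60 (its x) x 32 (its y) x 24 mm high, on top of its middle the tab, 12 (x) x 26 (y) x 34 mm high, so 58 mm over all; 90 g; symmetric under a half turn. Origin at the centre of its underside, z up. Pinch the tab across its 12 mm, along the cassette's x.
- spare_3: spare cassette standing on the blue mat: flat yellow wafer cassette with copper strips and a black grip tab; body 60 (its x) x 32 (its y) x 24 mm high, on top of its middle the tab, 12 (x) x 26 (y) x 34 mm high, so 58 mm over all; 90 g; symmetric under a half turn. Origin at the centre of its underside, z up. Pinch the tab across its 12 mm, along the cassette's x.
- mat: thin blue mat fixed flat on the bench, 200 (x) x 130 (y) x 2 mm, in the gap where the magazine is not; origin on the bench 85 mm behind (+x of) its centre.
- mat_middle (a point): centre of the mat's top. The blue plasma expressors between the gaps are up to 255 mm high (bases 60 mm high, black knobs behind up to 225 mm): cross above them.
- release_pin: release pin: round steel shaft 8 mm across and 62 mm long with a pointed tip, above it a black collar 26 mm across and 5 mm thick, above that an orange grip 16 mm across and 55 mm long (from 67 to 122 mm above the tip); 60 g. Origin at the tip, z up along the pin. At the start it stands upright in its stand, the collar on the stand's top, the tip 8 mm above the bench.
- pin_stand: blue block 52 x 52 x 70 mm on a 66 mm square black foot, fixed on the bench, with a vertical bore in its top, origin under its centre.
- stand_mouth (a point): middle of the mouth of the 15 mm bore in the stand's top, 70 mm above the bench; bore 66 mm deep.
- label_roll: white label roll lying flat, 68 mm across, 41 mm high; a bystander. Origin under its centre.
- bench_timer: white bench timer lying flat, 82 x 58 x 22 mm; a bystander. Origin under its centre.
Things that resemble listed ones, but are neither listed nor needed, are in the scene too. There is more than one size of the pin_stand; the one meant has the size given above. Leave any pink look-alike of the spare_2 alone.

How it is judged (in metres and radians):
On the way, in this order (a step that is already met when the one before it is completed fails the run):
1. the release pin, through the access hole, presses the hidden catch down (value of joint catch above 0.003 m and horizontal distance between release_pin and catch_pad below 0.008 m and contact force between release_pin and catch above 0.2 N), for 0.02 s.
2. the tray has sprung out (value of joint tray above 0.08 m), for 0.2 s.
3. with the tray out, every bay holds one cassette (value of joint tray above 0.06 m and ((distance between loaded_1 and bay_1 below 0.0075 m and angle between loaded_1's own z axis and vertical below 0.1 rad) or (distance between spare_1 and bay_1 below 0.0075 m and angle between spare_1's own z axis and vertical below 0.1 rad) or (distance between spare_2 and bay_1 below 0.0075 m and angle between spare_2's own z axis and vertical below 0.1 rad) or (distance between spare_3 and bay_1 below 0.0075 m and angle between spare_3's own z axis and vertical below 0.1 rad)) and ((distance between loaded_2 and bay_2 below 0.0075 m and angle between loaded_2's own z axis and vertical below 0.1 rad) or (distance between spare_1 and bay_2 below 0.0075 m and angle between spare_1's own z axis and vertical below 0.1 rad) or (distance between spare_2 and bay_2 below 0.0075 m and angle between spare_2's own z axis and vertical below 0.1 rad) or (distance between spare_3 and bay_2 below 0.0075 m and angle between spare_3's own z axis and vertical below 0.1 rad)) and ((distance between loaded_3 and bay_3 below 0.0075 m and angle between loaded_3's own z axis and vertical below 0.1 rad) or (distance between spare_1 and bay_3 below 0.0075 m and angle between spare_1's own z axis and vertical below 0.1 rad) or (distance between spare_2 and bay_3 below 0.0075 m and angle between spare_2's own z axis and vertical below 0.1 rad) or (distance between spare_3 and bay_3 below 0.0075 m and angle between spare_3's own z axis and vertical below 0.1 rad)) and ((distance between loaded_4 and bay_4 below 0.0075 m and angle between loaded_4's own z axis and vertical below 0.1 rad) or (distance between spare_1 and bay_4 below 0.0075 m and angle between spare_1's own z axis and vertical below 0.1 rad) or (distance between spare_2 and bay_4 below 0.0075 m and angle between spare_2's own z axis and vertical below 0.1 rad) or (distance between spare_3 and bay_4 below 0.0075 m and angle between spare_3's own z axis and vertical below 0.1 rad)) and distance between loaded_1 and bay_1 below 0.0075 m and angle between each of loaded_1, loaded_2, loaded_3, loaded_4's own z axis and vertical below 0.1 rad and distance between loaded_2 and bay_2 below 0.0075 m and distance between loaded_3 and bay_3 below 0.0075 m and distance between loaded_4 and bay_4 below 0.0075 m), for 0.3 s.
At the end, for the whole second after the job is handed in: tray home (within 3 mm), catch up; one cassette flat in each bay (within 7.5 mm, tilt under 0.1 rad), loaded ones in their own bays; unneeded spares upright on the mat (within 170 mm of its middle); pin upright in its stand (within 8 mm, tip within 4 mm of its rest height) (value of joint each of tray, catch below 0.003 m and ((distance between loaded_1 and bay_1 below 0.0075 m and angle between loaded_1's own z axis and vertical below 0.1 rad) or (distance between spare_1 and bay_1 below 0.0075 m and angle between spare_1's own z axis and vertical below 0.1 rad) or (distance between spare_2 and bay_1 below 0.0075 m and angle between spare_2's own z axis and vertical below 0.1 rad) or (distance between spare_3 and bay_1 below 0.0075 m and angle between spare_3's own z axis and vertical below 0.1 rad)) and ((distance between loaded_2 and bay_2 below 0.0075 m and angle between loaded_2's own z axis and vertical below 0.1 rad) or (distance between spare_1 and bay_2 below 0.0075 m and angle between spare_1's own z axis and vertical below 0.1 rad) or (distance between spare_2 and bay_2 below 0.0075 m and angle between spare_2's own z axis and vertical below 0.1 rad) or (distance between spare_3 and bay_2 below 0.0075 m and angle between spare_3's own z axis and vertical below 0.1 rad)) and ((distance between loaded_3 and bay_3 below 0.0075 m and angle between loaded_3's own z axis and vertical below 0.1 rad) or (distance between spare_1 and bay_3 below 0.0075 m and angle between spare_1's own z axis and vertical below 0.1 rad) or (distance between spare_2 and bay_3 below 0.0075 m and angle between spare_2's own z axis and vertical below 0.1 rad) or (distance between spare_3 and bay_3 below 0.0075 m and angle between spare_3's own z axis and vertical below 0.1 rad)) and ((distance between loaded_4 and bay_4 below 0.0075 m and angle between loaded_4's own z axis and vertical below 0.1 rad) or (distance between spare_1 and bay_4 below 0.0075 m and angle between spare_1's own z axis and vertical below 0.1 rad) or (distance between spare_2 and bay_4 below 0.0075 m and angle between spare_2's own z axis and vertical below 0.1 rad) or (distance between spare_3 and bay_4 below 0.0075 m and angle between spare_3's own z axis and vertical below 0.1 rad)) and distance between loaded_1 and bay_1 below 0.0075 m and angle between each of loaded_1, loaded_2, loaded_3, loaded_4's own z axis and vertical below 0.1 rad and distance between loaded_2 and bay_2 below 0.0075 m and distance between loaded_3 and bay_3 below 0.0075 m and distance between loaded_4 and bay_4 below 0.0075 m and ((distance between spare_1 and bay_1 below 0.0075 m and angle between spare_1's own z axis and vertical below 0.1 rad) or (distance between spare_1 and bay_2 below 0.0075 m and angle between spare_1's own z axis and vertical below 0.1 rad) or (distance between spare_1 and bay_3 below 0.0075 m and angle between spare_1's own z axis and vertical below 0.1 rad) or (distance between spare_1 and bay_4 below 0.0075 m and angle between spare_1's own z axis and vertical below 0.1 rad) or (height (world z) of spare_1 below 0.02 m and horizontal distance between spare_1 and mat_middle below 0.17 m and angle between spare_1's own z axis and vertical below 0.1 rad)) and ((distance between spare_2 and bay_1 below 0.0075 m and angle between spare_2's own z axis and vertical below 0.1 rad) or (distance between spare_2 and bay_2 below 0.0075 m and angle between spare_2's own z axis and vertical below 0.1 rad) or (distance between spare_2 and bay_3 below 0.0075 m and angle between spare_2's own z axis and vertical below 0.1 rad) or (distance between spare_2 and bay_4 below 0.0075 m and angle between spare_2's own z axis and vertical below 0.1 rad) or (height (world z) of spare_2 below 0.02 m and horizontal distance between spare_2 and mat_middle below 0.17 m and angle between spare_2's own z axis and vertical below 0.1 rad)) and ((distance between spare_3 and bay_1 below 0.0075 m and angle between spare_3's own z axis and vertical below 0.1 rad) or (distance between spare_3 and bay_2 below 0.0075 m and angle between spare_3's own z axis and vertical below 0.1 rad) or (distance between spare_3 and bay_3 below 0.0075 m and angle between spare_3's own z axis and vertical below 0.1 rad) or (distance between spare_3 and bay_4 below 0.0075 m and angle between spare_3's own z axis and vertical below 0.1 rad) or (height (world z) of spare_3 below 0.02 m and horizontal distance between spare_3 and mat_middle below 0.17 m and angle between spare_3's own z axis and vertical below 0.1 rad)) and horizontal distance between release_pin and stand_mouth below 0.008 m and height (world z) of release_pin below 0.012 m and angle between release_pin's own z axis and vertical below 0.08 rad and velocity of joint tray below 0.01 m/s and linear speed of release_pin below 0.02 m/s); the robot touches nothing.
It fails at once if the label roll is pushed more than 25 mm aside (distance of label_roll from where it was at the start of the episode above 0.025 m).
It fails at once if the timer is pushed more than 25 mm aside (distance of bench_timer from where it was at the start of the episode above 0.025 m).
Of loaded_1, loaded_2, loaded_3, loaded_4 only 1 to 2 are there at a start; the rules pass over those that are not, and their reading is None.
At some moment in a run one of spare_1, spare_2, spare_3 may be knocked a few centimetres aside while the robot is not near it.
It also fails if it takes over 210 s, if anything falls off the work surface, if the arm or the gripper's body presses on something with over 40 N, if the wrist force passes 120 N, or if a joint passes its speed limit or range.

## Working session

There is one attempt and no reset: what is moved stays moved. The work goes in short steps, Python scripts to look and compute and a shell command to move; the robot and the scene stay as the last step left them, time stands still between calls to the robot, and variables do not carry over. Pictures are saved under pics/ and viewed, and the job is handed in when it is done.

```bash
mkdir -p pics; cat > h.py <<'E'
import numpy as np, cv2
from cell import arm
def snap(name, fn=None):
    s=arm.snapshot(name)
    if fn: cv2.imwrite('pics/'+fn, cv2.cvtColor(s['image'],cv2.COLOR_RGB2BGR))
    np.savez('last_'+name+'.npz', **{k:np.array(v) for k,v in s.items()})
    return s
def load(name):
    d=np.load('last_'+name+'.npz'); return {k:d[k] for k in d}
def cam(s):
    f=240/np.tan(np.radians(float(s['fovy']))/2)
    R=cv2.Rodrigues(np.array(s['rvec'],float).reshape(3,1))[0]; t=np.array(s['tvec'],float).ravel()
    return f,float(s['cx']),float(s['cy']),R,t
def ray(s,u,v):
    f,cx,cy,R,t=cam(s)
    return -R.T@t, R.T@np.array([(u-cx)/f,(v-cy)/f,1.0])
def onplane(s,u,v,z):
    o,d=ray(s,u,v); return o+d*(z-o[2])/d[2]
def depthpt(s,u,v):
    o,d=ray(s,u,v); return o+d*float(s['range_z'][int(round(v)),int(round(u))])
def cloud(s):
    f,cx,cy,R,t=cam(s); v,u=np.mgrid[0:480,0:640]; z=s['range_z'].astype(float)
    P=np.stack([(u-cx)/f*z,(v-cy)/f*z,z],-1)-t
    W=P@R; W[z==0]=np.nan
    return W
def proj(s,p):
    f,cx,cy,R,t=cam(s); c=R@np.array(p,float)+t; return f*c[0]/c[2]+cx, f*c[1]/c[2]+cy
E
python3 - <<'E'
from h import *
for n in('side','top'):
    s=snap(n,n+'0.png'); f,cx,cy,R,t=cam(s); print(n,f,cx,cy,-R.T@t,R[2])
st=arm.get_state(); print(st)
E
```

```text
side 589.7613233266937 328.33995020666754 242.58840535589167 [518.5908558  974.12876927 931.35255214] [-0.01341876 -0.77616436 -0.63038784]
top 438.5462184454907 320.32921655906557 236.49684793427306 [ 353.95905873  -35.74942918 1020.71335992] [ 0.17126679  0.00442345 -0.98521476]
{'time_s': 0.1, 'q': array([-1.25018959,  0.33384226,  0.03987881,  1.46622206, -0.01340495,
        1.34333013, -0.05847254]), 'joint_velocities': array([-1.91507325e-04, -2.27427176e-03, -5.25699099e-04, -3.57184289e-03,
       -9.19378335e-05,  3.97757926e-04, -3.51537864e-04]), 'effort': array([ 4.67544611e-03, -6.57808971e+01,  1.34047698e+00, -4.04712296e+01,
       -5.96096786e-02,  4.09865112e-02,  3.94518952e-05]), 'eef_pos': array([264.77835104, 593.15066578, 235.72779028]), 'ee_rot': array([-6.54544924e-01, -3.07242112e+00,  2.38675622e-03]), 'contact_force': array([ 0.50820775, -0.06519651,  0.41369225]), 'ft_torque': array([-0.00187433,  0.00426928, -0.00700795]), 'opening': 87.19128185046587}
```

View pics/side0.png

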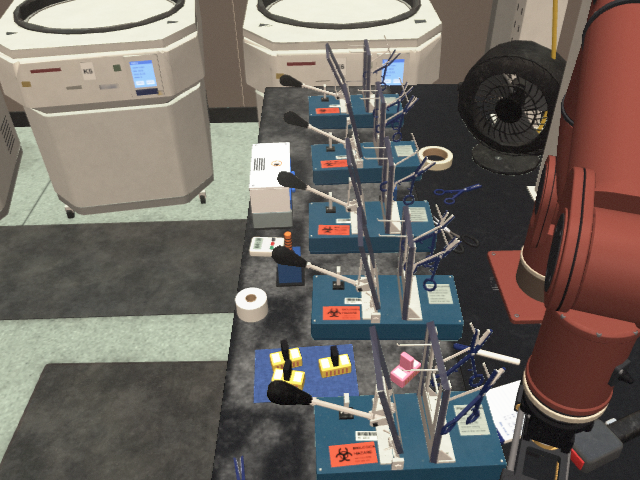

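View pics/top0.png

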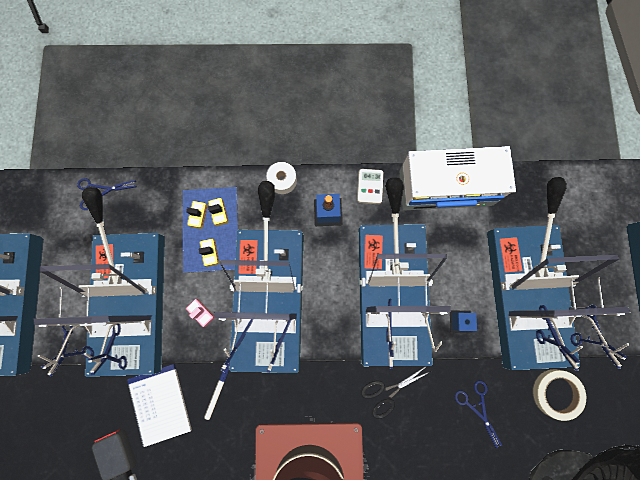

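The top view shows the magazine at (463,178) on the right (-y). The stand with the pin is at (328,208), and a smaller look-alike stand is at (463,320). The mat with three yellow spares is at (197,213), (217,211) and (208,251), with a pink look-alike at (200,312). The roll is at (281,178) and the timer at (370,185). Next I'll measure these.

```bash
python3 - <<'E'
from h import *
s=load('top'); W=cloud(s); hsv=cv2.cvtColor(s['image'],cv2.COLOR_RGB2HSV)
im=s['image']
def crop(fn,x0,y0,x1,y1,k):
    c=cv2.resize(im[y0:y1,x0:x1],None,fx=k,fy=k,interpolation=cv2.INTER_CUBIC); cv2.imwrite('pics/'+fn,c[:,:,::-1])
crop('c_mat.png',170,180,300,280,6); crop('c_mag.png',300,140,530,220,3.4)
# magazine top
m=(np.abs(W[...,2]-138)<6)&(W[...,1]<-150)&(W[...,1]>-500)&(W[...,0]>400)
m=cv2.morphologyEx(m.astype(np.uint8),cv2.MORPH_OPEN,np.ones((5,5)))
n,l,stt,c=cv2.connectedComponentsWithStats(m); i=1+np.argmax(stt[1:,4]); P=W[l==i]
r=cv2.minAreaRect(P[:,:2].astype(np.float32)); print('magtop',r,P[:,2].mean())
# hole: orange ring
o=(hsv[...,0]>5)&(hsv[...,0]<25)&(hsv[...,1]>60)
n,l,stt,c=cv2.connectedComponentsWithStats(o.astype(np.uint8))
for i in range(1,n):
    if stt[i,4]>5: print('orange',c[i],stt[i], onplane(s,*c[i],138), np.nanmedian(W[l==i],0))
# stands
for (u,v) in((328,208),(463,320)):
    sub=W[v-25:v+25,u-25:u+25]
    for z0,z1 in((60,78),(20,90)):
        mm=(sub[...,2]>z0)&(sub[...,2]<z1); Q=sub[mm]; 
        if len(Q)>5: print('stand',u,v,z0,cv2.minAreaRect(Q[:,:2].astype(np.float32)),np.median(Q[:,2]),len(Q))
    mm=(sub[...,2]>78); Q=sub[mm]
    if len(Q): print('pin',np.median(Q,0),Q[:,2].max(),len(Q))
# yellow
y=(hsv[...,0]>20)&(hsv[...,0]<35)&(hsv[...,1]>120)&(hsv[...,2]>120)
n,l,stt,c=cv2.connectedComponentsWithStats(y.astype(np.uint8))
for i in range(1,n):
    if stt[i,4]>15: print('yel',c[i],stt[i],np.nanmedian(W[l==i],0))
E
```

```text
magtop ((642.0143432617188, -330.32659912109375), (101.60944366455078, 215.70004272460938), 2.291675329208374) 136.76855196823604
orange [280.21568627 174.17647059] [276 171  10   9  51] [641.43252297  50.17066583 138.        ] [680.27897048  62.17619101  23.50913096]
orange [457.71428571 175.        ] [456 173   5   5   7] [ 632.83958391 -320.84511456  138.        ] [ 632.95499993 -320.07571333  136.5108947 ]
orange [464.5 173. ] [462 172   6   3   6] [ 636.92523477 -335.29763212  138.        ] [ 637.09534643 -335.47802546  137.31645545]
orange [463.07142857 178.28571429] [462 176   3   6  14] [ 625.51244307 -331.497465    138.        ] [ 641.27939775 -349.23811052   86.53256762]
orange [467.         181.33333333] [465 179   4   5   6] [ 618.77420366 -339.18913405  138.        ] [ 618.99793011 -340.32019498  137.69779806]
orange [327.93670886 201.3164557 ] [325 195   7  14  79] [581.0987564  -48.72614843 138.        ] [585.98136177 -49.12728643 125.83683241]
orange [469.0625 195.8125] [464 195  13   2  16] [ 587.61399282 -341.17568691  138.        ] [ 600.76528352 -357.9111894    86
[... 3773 characters left out ...]
6   3  22] [ 601.61478304 -364.7450566    91.61060041]
yel [420.5        197.41666667] [414 197  15   2  24] [ 598.26494768 -251.22652968   91.73285732]
yel [221.3375 214.0875] [214 198  14  28  80] [578.21780621 198.34064527  23.97302739]
yel [202.03125 204.9375 ] [193 201  15  12  32] [608.31728    241.4697811   24.69898991]
yel [200.74358974 220.02564103] [198 209   7  20  39] [570.42995433 245.94228512  24.55096714]
yel [192.75   225.3125] [188 224  10   4  16] [559.00932025 262.85609935  23.2223215 ]
yel [211.82258065 248.5483871 ] [200 239  19  25  62] [505.61958756 215.30058144  24.33971711]
yel [209.70833333 264.08333333] [204 263  13   4  24] [467.78392496 222.3165497   23.77666478]
```

```bash
python3 - <<'E'
from h import *
s=load('side'); im=s['image']
c=cv2.resize(im[330:400,240:440],None,fx=4,fy=4,interpolation=cv2.INTER_CUBIC); cv2.imwrite('pics/c_side.png',c[:,:,::-1])
c=cv2.resize(im[130:300,230:340],None,fx=3.5,fy=3.5,interpolation=cv2.INTER_CUBIC); cv2.imwrite('pics/c_side2.png',c[:,:,::-1])
E
```

```text
(no output)
```

View pics/c_mat.png

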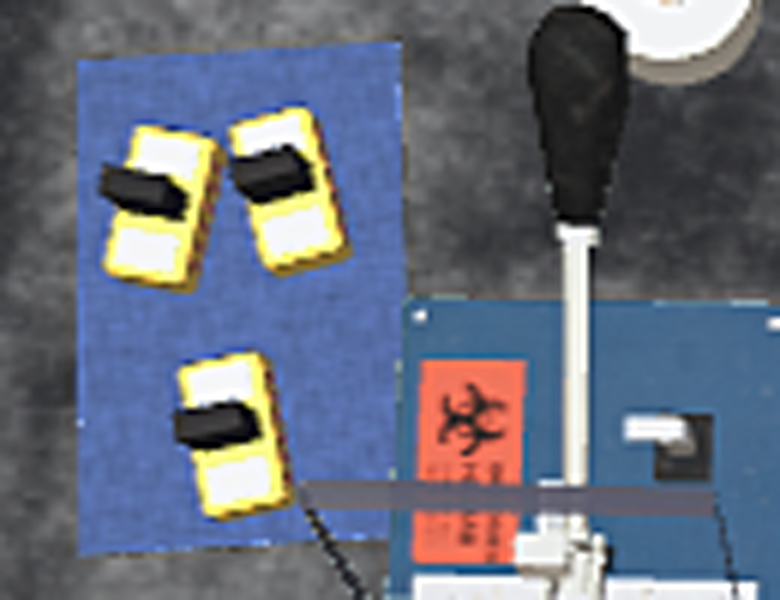

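View pics/c_mag.png

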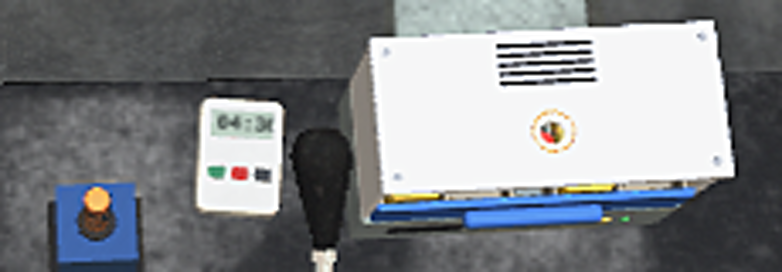

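View pics/c_side2.png

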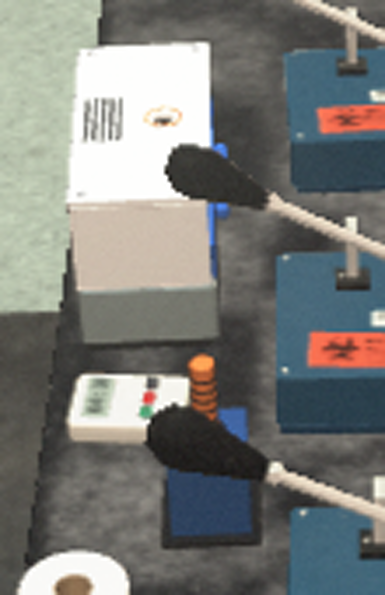

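```bash
python3 - <<'E'
from h import *
H=np.full((80,120),np.nan)
for n in('top','side'):
    W=cloud(load(n)).reshape(-1,3); W=W[np.isfinite(W[:,0])]
    W=W[(W[:,0]>300)&(W[:,0]<780)&(W[:,1]>-560)&(W[:,1]<340)&(W[:,2]<320)]
    i=((W[:,0]-300)//15).astype(int); j=((340-W[:,1])//15).astype(int)
    for a,b,z in zip(i,j,W[:,2]):
        if not H[a,b]>=z: H[a,b]=z
print('cols y: '+' '.join('%4d'%(332-15*b) for b in range(60)))
for a in range(31,4,-1): print('%4d'%(307+15*a),' '.join('%2d'%(H[a,b]//10) if H[a,b]==H[a,b] else ' .' for b in range(60)))
R=cv2.Rodrigues(arm.get_state()['ee_rot'])[0]; print(R)
E
```

```text
cols y:  332  317  302  287  272  257  242  227  212  197  182  167  152  137  122  107   92   77   62   47   32   17    2  -13  -28  -43  -58  -73  -88 -103 -118 -133 -148 -163 -178 -193 -208 -223 -238 -253 -268 -283 -298 -313 -328 -343 -358 -373 -388 -403 -418 -433 -448 -463 -478 -493 -508 -523 -538 -553
 772  .  .  .  .  .  .  .  .  .  .  .  .  .  .  .  .  .  .  .  .  .  .  .  .  .  .  .  .  .  .  .  .  .  .  .  .  .  .  .  .  .  .  .  .  .  .  .  .  .  .  .  .  .  .  .  .  .  .  .  .
 757  .  .  .  .  .  .  .  .  .  .  .  .  .  .  .  .  .  .  .  .  .  .  .  .  .  .  .  .  .  .  .  .  .  .  .  .  .  .  .  .  .  .  .  .  .  .  .  .  .  .  .  .  .  .  .  .  .  .  .  .
 742  .  .  .  .  .  .  .  .  .  .  .  .  .  .  .  .  .  .  .  .  .  .  .  .  .  .  .  .  .  .  .  .  .  .  .  .  .  .  .  .  .  .  .  .  .  .  .  .  .  .  .  .  .  .  .  .  .  .  .  .
 727  .  .  .  .  .  .  .  .  .  .  .  .  .  .  .  .  .  .  .  .  .  .  .  .  .  .  .  .  .  .  .  .  .  .  .  .  .  .  .  .  .  .  .  .  .  .  .  .  .  .  .  .  .  .  .  .  .  .  .  .
 712  0  0  0  0  0  0  0  0  0  0  0  0  0  0  0  0
[... 3656 characters left out ...]
 0  0  0  0  0  0  0  0  0  0  8 16 12 12 24 12 12 24 12 16 17  7  0  0  0  0  0  0  0  8 13 12 25 12 12 25 24 12 13  8  0  0  0  0  0  0  0  0  0  9 18 14 12 24 12 12 24 12 16
 397 10  0  0  0  0  1  0  0  0  0  0  8  9 10 24 24 11 11 24 12 11 11  0  0  0  0  0  0  0  0  6  6  6 24 24  6 24 24  6  6  6  0  0  0  0  0  0  0  0  0  8 11 12 12 24 11 11 24 11 10
 382  6  0  0  0  2  2  2  0  0  0  0  6  6  6  6 24  6  6 24  6  6  6  0  0  0  0  0  0  0  0  6  6  6 24  6  6 24 24  6  6  6  0  0  0  0  0  0  0  0  0  6  6  6 24 24  6  6 24  6  6
[[-9.13169798e-01  4.07578993e-01 -5.34263103e-04]
 [ 4.07579331e-01  9.13168668e-01 -1.43984508e-03]
 [-9.89782798e-05 -1.53257763e-03 -9.99998821e-01]]
```

```bash
python3 - <<'E'
from h import *
for n in('top','side'):
    W=cloud(load(n)).reshape(-1,3)
    for y0 in range(-480,-390,10):
        m=(W[:,2]>130)&(W[:,1]>y0)&(W[:,1]<y0+10)&(W[:,0]>380)&(W[:,0]<500)
        if m.sum(): print(n,y0,m.sum(),W[m,0].max(),W[m][np.argmax(W[m,0])],W[m,2].max())
    for (a,b) in((100,240),(-480,-440),(-520,-440)):
        m=(W[:,2]>130)&(W[:,1]>a)&(W[:,1]<b)&(W[:,0]>430)&(W[:,0]<640)
        if m.sum(): print(n,a,b,W[m].min(0),W[m].max(0))
    m=(W[:,2]>150)&(W[:,1]>-520)&(W[:,1]<-440)&(W[:,0]>500)
    if m.sum(): print('knob',n,W[m].min(0),W[m].max(0))
# cassettes: tabs dark on mat, bodies yellow top
s=load('top'); W=cloud(s)
m=(W[...,0]>440)&(W[...,0]<650)&(W[...,1]>160)&(W[...,1]<290)&(W[...,2]>17)&(W[...,2]<31)
m=cv2.morphologyEx(m.astype(np.uint8),cv2.MORPH_OPEN,np.ones((2,2)))
n,l,stt,c=cv2.connectedComponentsWithStats(m)
for i in range(1,n):
    if stt[i,4]>20:
        P=W[l==i]; print('body',c[i],stt[i,4],cv2.minAreaRect(P[:,:2].astype(np.float32)),P[:,2].mean())
m=(W[...,0]>440)&(W[...,0]<650)&(W[...,1]>160)&(W[...,1]<290)&(W[...,2]>54)&(W[...,2]<65)
n,l,stt,c=cv2.connectedComponentsWithStats(m.astype(np.uint8))
for i in range(1,n):
    if stt[i,4]>8:
        P=W[l==i]; print('tab',c[i],stt[i,4],cv2.minAreaRect(P[:,:2].astype(np.float32)),P.mean(0))
E
```

```text
top -480 59 444.0925175616329 [ 444.09251756 -473.55869122  246.52230982] 252.29280372619885
top -470 26 444.2455544679015 [ 444.24555447 -460.95870789  246.99738787] 250.85527977357702
top -460 32 444.3283206335355 [ 444.32832063 -453.74299665  247.30814673] 252.40460884451429
top -450 35 444.4765035555223 [ 444.47650356 -444.93268994  247.31349451] 252.04606499921704
top -440 177 442.8999591800059 [ 442.89995918 -432.3808328   247.37915287] 251.07799807354633
top 100 240 [430.95342574 101.40995074 170.30911217] [448.96330949 148.56877867 253.06150603]
top -480 -440 [ 435.05493934 -479.96167663  245.98305787] [ 444.47650356 -440.25280853  252.40460884]
top -520 -440 [ 430.2650719  -519.73650473  130.01935432] [ 612.37005966 -440.25280853  253.33625965]
knob top [ 528.99217083 -514.01534049  150.00656185] [ 612.37005966 -483.09617929  196.68440604]
side -480 19 445.33602220394494 [ 445.3360222  -470.52619418  250.11383356] 254.42877910500292
side -470 8 445.6161608720887 [ 445.61616087 -464.5121222   250.13430171] 253.4937830093505
side -460 6 443.6408465873711 [ 443.64084659 -451.08
[... 998 characters left out ...]
 23.255222370158673
body [210.18021201 253.3639576 ] 283 ((494.3231506347656, 226.55111694335938), (57.07732009887695, 35.64594268798828), 9.413507461547852) 24.406343042727773
tab [213.84375 207.28125] 64 ((592.4453735351562, 208.02171325683594), (12.242849349975586, 26.115596771240234), 11.513226509094238) [592.14288553 207.67152513  59.12119706]
tab [191.8852459  210.31147541] 61 ((585.85009765625, 257.0815124511719), (25.504573822021484, 11.394920349121094), 77.52803039550781) [586.04158278 257.11246926  58.96899601]
tab [204.34375  249.671875] 64 ((496.2420654296875, 226.1292724609375), (11.957463264465332, 25.73748779296875), 12.427207946777344) [495.93664777 226.37806774  58.84337487]
```

```bash
cat > st.py <<'E'
from h import *
st=arm.get_state(); R=cv2.Rodrigues(st['ee_rot'])[0]
print('t %.2f'%st['time_s'],'pos',st['eef_pos'].round(1),'xax',R[:,0].round(3),'yax',R[:,1].round(3),'zax',R[:,2].round(3),'yawY %.2f'%np.degrees(np.arctan2(R[1,1],R[0,1])),'F',st['contact_force'].round(1),'open %.1f'%st['opening'],'q',st['q'].round(2))
E
python3 -m creep '[{"z":-0.1},{"z":-0.1},{"z":-0.1},{"z":-0.06},{"rz":0.05},{"rz":0.05},{"rz":0.05},{"rz":0.05},{"rz":0.05},{"rz":0.05},{"rz":0.05},{"rz":0.016}]'; python3 st.py
```

```text
t 0.10 pos [264.8 593.2 235.7] xax [-0.913  0.408 -0.   ] yax [ 0.408  0.913 -0.002] zax [-0.001 -0.001 -1.   ] yawY 65.95 F [ 0.5 -0.1  0.4] open 87.2 q [-1.25  0.33  0.04  1.47 -0.01  1.34 -0.06]$[0]: bad value
```

```bash
python3 -m creep '[{"rx":0,"ry":0,"rz":0,"x":0,"y":0,"z":-0.1,"grip":0},{"rx":0,"ry":0,"rz":0,"x":0,"y":0,"z":-0.1,"grip":0},{"rx":0,"ry":0,"rz":0,"x":0,"y":0,"z":-0.1,"grip":0},{"rx":0,"ry":0,"rz":0.05,"x":0,"y":0,"z":-0.06,"grip":0},{"rx":0,"ry":0,"rz":0.05,"x":0,"y":0,"z":0,"grip":0},{"rx":0,"ry":0,"rz":0.05,"x":0,"y":0,"z":0,"grip":0},{"rx":0,"ry":0,"rz":0.05,"x":0,"y":0,"z":0,"grip":0},{"rx":0,"ry":0,"rz":0.05,"x":0,"y":0,"z":0,"grip":0},{"rx":0,"ry":0,"rz":0.05,"x":0,"y":0,"z":0,"grip":0},{"rx":0,"ry":0,"rz":0.05,"x":0,"y":0,"z":0,"grip":0},{"rx":0,"ry":0,"rz":0.016,"x":0,"y":0,"z":0,"grip":0},{"rx":0,"ry":0,"rz":0,"x":0,"y":0,"z":0,"grip":0}]'; python3 st.py
```

```text
time_s: 1.6
eef_pos: [264.8, 593.5, 416.1]
ee_rot: [2.219, 2.223, -0.001]
contact_force: [-0.9, 0.9, -0.6]
opening: 87.0
t 1.60 pos [264.8 593.5 416.1] xax [-0.002  1.    -0.001] yax [ 1.     0.002 -0.   ] zax [-0.    -0.001 -1.   ] yawY 0.10 F [-0.9  0.9 -0.6] open 87.0 q [-1.36  0.31  0.2   1.14 -0.06  1.7  -1.17]
```

```bash
python3 -m creep '[{"rx":0,"ry":0,"rz":0,"x":-0.1,"y":0.05,"z":0,"grip":0},{"rx":0,"ry":0,"rz":0,"x":-0.1,"y":0.05,"z":0,"grip":0},{"rx":0,"ry":0,"rz":0,"x":-0.1,"y":0.05,"z":0,"grip":0},{"rx":0,"ry":0,"rz":0,"x":-0.1,"y":0.05,"z":0,"grip":0},{"rx":0,"ry":0,"rz":0,"x":-0.1,"y":0.05,"z":0,"grip":0},{"rx":0,"ry":0,"rz":0,"x":-0.1,"y":0.05,"z":0,"grip":0},{"rx":0,"ry":0,"rz":0,"x":-0.1,"y":0.05,"z":0,"grip":0},{"rx":0,"ry":0,"rz":0,"x":-0.1,"y":0.05,"z":0,"grip":0},{"rx":0,"ry":0,"rz":0,"x":-0.1,"y":0.05,"z":0,"grip":0},{"rx":0,"ry":0,"rz":0,"x":-0.1,"y":0.05,"z":0,"grip":0},{"rx":0,"ry":0,"rz":0,"x":-0.1,"y":0.05,"z":0,"grip":0},{"rx":0,"ry":0,"rz":0,"x":-0.1,"y":0.05,"z":0,"grip":0}]'; python3 st.py
```

```text
time_s: 3.1
eef_pos: [566.1, -7.7, 416.7]
ee_rot: [2.218, 2.225, 0.001]
contact_force: [0.5, 0.1, -0.5]
opening: 86.9
t 3.10 pos [566.1  -7.7 416.7] xax [-0.003  1.     0.   ] yax [1.    0.003 0.   ] zax [ 0.  0. -1.] yawY 0.19 F [ 0.5  0.1 -0.5] open 86.9 q [-0.71  0.14  0.75  1.38 -0.1   1.66  0.03]
```

```bash
python3 - <<'E'
from h import *
for n in('top','side'):
    s=load(n);W=cloud(s);hsv=cv2.cvtColor(s['image'],cv2.COLOR_RGB2HSV)
    o=(hsv[...,0]<25)&(hsv[...,1]>60)&(np.abs(W[...,0]-590)<30)&(np.abs(W[...,1]+50)<30)&(W[...,2]>72)
    P=W[o]
    for a,b in((75,85),(85,95),(95,105),(105,115),(115,125),(125,135)):
        Q=P[(P[:,2]>a)&(P[:,2]<b)]
        if len(Q): print(n,a,len(Q),Q.mean(0).round(1),Q.min(0).round(1),Q.max(0).round(1))
s=load('top')
c=cv2.resize(s['image'][180:235,295:360],None,fx=9,fy=9,interpolation=cv2.INTER_CUBIC); cv2.imwrite('pics/c_pin.png',c[:,:,::-1])
print(proj(s,(590.5,-49.8,130)),proj(s,(590.5,-49.8,70)))
E
```

```text
top 75 7 [584.8 -48.2  78.6] [582.  -56.2  75.4] [593.6 -38.6  83.2]
top 85 8 [584.2 -48.9  88.4] [583.1 -56.1  85.1] [586.5 -42.9  93.7]
top 95 7 [584.  -47.4 100.1] [582.  -53.7  96.2] [586.7 -42.9 102.6]
top 105 5 [584.1 -49.2 108.5] [582.4 -55.7 107.4] [587.5 -42.9 109.8]
top 115 10 [583.7 -49.9 121.1] [581.9 -55.4 118.7] [586.7 -42.8 124.1]
top 125 42 [590.  -49.2 128.2] [582.6 -55.5 125.8] [597.8 -42.8 131.6]
side 75 1 [583.4 -56.   75.4] [583.4 -56.   75.4] [583.4 -56.   75.4]
side 85 6 [586.5 -43.9  91.4] [584.5 -49.5  87.3] [589.  -39.5  92.6]
side 95 25 [590.5 -43.4  99.7] [584.1 -48.3  95.3] [597.8 -39.5 104.5]
side 105 29 [590.7 -43.9 110.5] [583.6 -50.7 105. ] [599.3 -39.1 115. ]
side 115 27 [590.8 -44.1 120.8] [583.3 -51.4 115.3] [598.9 -39.3 124.8]
side 125 33 [591.1 -46.3 129.3] [584.8 -54.6 125.3] [598.5 -40.1 132.7]
(np.float64(328.32702540622586), np.float64(197.9012439337432)) (np.float64(328.0388605181554), np.float64(204.8456755924311))
```

View pics/c_pin.png

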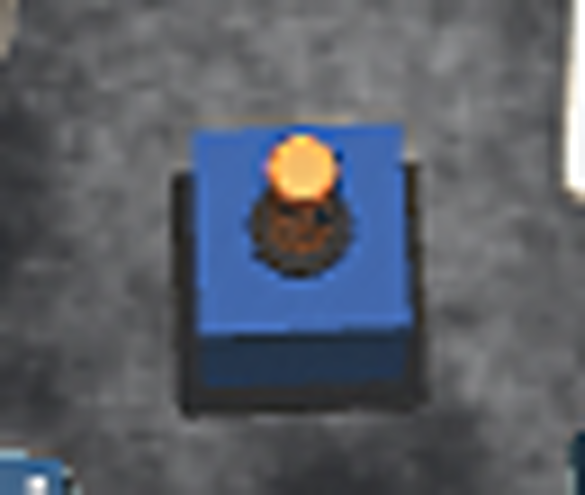

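```bash
python3 -m creep '[{"rx":0,"ry":0,"rz":0,"x":-0.082,"y":0.049,"z":0,"grip":0.3},{"rx":0,"ry":0,"rz":0,"x":0,"y":0,"z":0.1,"grip":0.3},{"rx":0,"ry":0,"rz":0,"x":0,"y":0,"z":0.1,"grip":0.3},{"rx":0,"ry":0,"rz":0,"x":0,"y":0,"z":0.1,"grip":0.3},{"rx":0,"ry":0,"rz":0,"x":0,"y":0,"z":0.1,"grip":0.3},{"rx":0,"ry":0,"rz":0,"x":0,"y":0,"z":0.1,"grip":0.3},{"rx":0,"ry":0,"rz":0,"x":0,"y":0,"z":0,"grip":0.3},{"rx":0,"ry":0,"rz":0,"x":0,"y":0,"z":0,"grip":0.3}]'; python3 st.py; python3 -c "
from h import *
snap('top','top1.png');snap('side','side1.png')"
```

```text
time_s: 4.1
eef_pos: [591.1, -47.4, 168.5]
ee_rot: [2.219, 2.222, 0.002]
contact_force: [0.6, 0.0, 0.1]
opening: 61.0
t 4.10 pos [591.1 -47.4 168.5] xax [-0.002  1.    -0.   ] yax [1.    0.002 0.002] zax [ 0.002 -0.    -1.   ] yawY 0.09 F [0.6 0.  0.1] open 61.0 q [-0.61  0.32  0.74  1.73 -0.23  1.18  0.2 ]
```

View pics/side1.png

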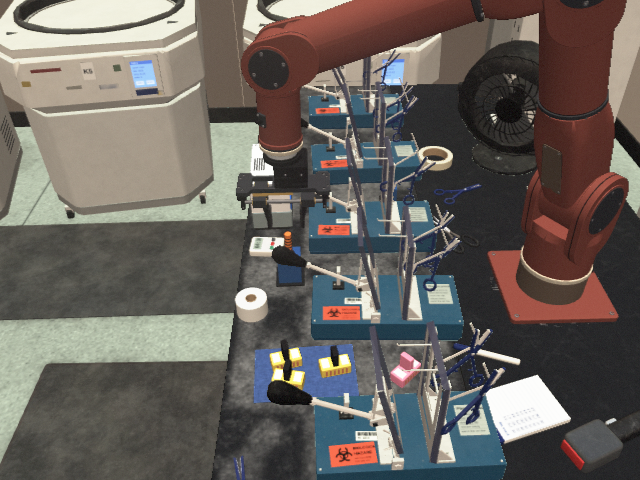

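The gripper (285,190) hangs over the orange pin (288,240), with everything else still in place. Next: descend and grip.

```bash
python3 -m creep '[{"rx":0,"ry":0,"rz":0,"x":-0.002,"y":-0.001,"z":0.06,"grip":0.3},{"rx":0,"ry":0,"rz":0,"x":0,"y":0,"z":0.06,"grip":0.3},{"rx":0,"ry":0,"rz":0,"x":0,"y":0,"z":0.007,"grip":0.3},{"rx":0,"ry":0,"rz":0,"x":0,"y":0,"z":0,"grip":0.3},{"rx":0,"ry":0,"rz":0,"x":0,"y":0,"z":0,"grip":1},{"rx":0,"ry":0,"rz":0,"x":0,"y":0,"z":0,"grip":1},{"rx":0,"ry":0,"rz":0,"x":0,"y":0,"z":0,"grip":1},{"rx":0,"ry":0,"rz":0,"x":0,"y":0,"z":0,"grip":1},{"rx":0,"ry":0,"rz":0,"x":0,"y":0,"z":0,"grip":1},{"rx":0,"ry":0,"rz":0,"x":0,"y":0,"z":0,"grip":1}]' 40; python3 st.py
```

```text
time_s: 5.45
eef_pos: [589.6, -48.1, 103.0]
ee_rot: [-2.22, -2.223, 0.0]
contact_force: [0.3, 0.7, -0.4]
opening: 15.3
t 5.45 pos [589.6 -48.1 103. ] xax [-0.001  1.    -0.   ] yax [ 1.     0.001 -0.   ] zax [-0. -0. -1.] yawY 0.07 F [ 0.3  0.7 -0.4] open 15.3 q [-0.57  0.39  0.72  1.8  -0.29  1.07  0.25]
```

```bash
python3 -m creep '[{"rx":0,"ry":0,"rz":0,"x":0,"y":0,"z":-0.05,"grip":1},{"rx":0,"ry":0,"rz":0,"x":0,"y":0,"z":-0.1,"grip":1},{"rx":0,"ry":0,"rz":0,"x":0,"y":0,"z":-0.1,"grip":1},{"rx":0,"ry":0,"rz":0,"x":0,"y":0,"z":-0.1,"grip":1},{"rx":0,"ry":0,"rz":0,"x":0,"y":0,"z":-0.1,"grip":1},{"rx":0,"ry":0,"rz":0,"x":0,"y":0,"z":-0.1,"grip":1},{"rx":0,"ry":0,"rz":0,"x":0,"y":0,"z":-0.05,"grip":1},{"rx":0,"ry":0,"rz":0,"x":0,"y":0,"z":0,"grip":1}]'; python3 st.py; python3 -c "
from h import *
s=snap('side','side2.png')
st=arm.get_state();p=st['eef_pos'];print(proj(s,p),proj(s,p-[0,0,95]))
c=cv2.resize(s['image'][60:300,180:380],None,fx=2.5,fy=2.5,interpolation=cv2.INTER_CUBIC); cv2.imwrite('pics/c2.png',c[:,:,::-1])"
```

```text
time_s: 6.45
eef_pos: [590.2, -48.5, 404.7]
ee_rot: [2.219, 2.221, 0.003]
contact_force: [-0.6, -0.1, -1.6]
opening: 15.0
t 6.45 pos [590.2 -48.5 404.7] xax [-0.001  1.     0.   ] yax [1.    0.001 0.003] zax [ 0.003  0.    -1.   ] yawY 0.05 F [-0.6 -0.1 -1.6] open 15.0 q [-0.63  0.21  0.79  1.35 -0.15  1.64  0.14]
(np.float64(280.3533455630381), np.float64(120.76748407996023)) (np.float64(283.20271817993364), np.float64(163.60624650746007))
```

View pics/c2.png

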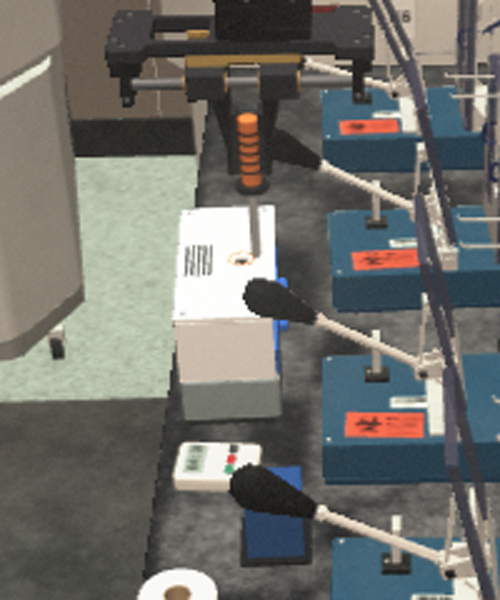

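The pin hangs straight in the jaws, with its tip at crop pixel (256,257) against a predicted (258,259). Now I'll refine the hole position from both views.

```bash
python3 - <<'E'
from h import *
for n in('top','side'):
    s=load(n); im=s['image'].astype(int)
    if n=='top':
        b=cv2.imread('pics/top0.png')[:,:,::-1].astype(int); im=b
    else: im=cv2.imread('pics/side0.png')[:,:,::-1].astype(int)
    u0,v0=map(int,np.round(proj(s,(626,-331,138))))
    sub=im[v0-10:v0+11,u0-12:u0+13]
    m=(sub[...,0]-sub[...,2]>25)|(sub.sum(-1)<450)
    v,u=np.nonzero(m)
    e=cv2.minEnclosingCircle(np.stack([u,v],1).astype(np.float32)); 
    uc,vc=(u.min()+u.max())/2+u0-12,(v.min()+v.max())/2+v0-10
    print(n,(u0,v0),'bbox c',uc,vc,np.ptp(u),np.ptp(v),onplane(s,uc,vc,138),'mean',onplane(s,u.mean()+u0-12,v.mean()+v0-10,138))
s=load('side')
b=cv2.imread('pics/side0.png')
W=np.load('last_side.npz')
for n,fn in(('side','side0.png'),('top','top0.png')):
    s=load(n);im=cv2.cvtColor(cv2.imread('pics/'+fn),cv2.COLOR_BGR2HSV)
    w=((im[...,1]<25)&(im[...,2]>215)).astype(np.uint8)
    q=np.zeros_like(w);u0,v0=map(int,proj(s,(642,-330,138)));q[v0-60:v0+60,u0-80:u0+80]=w[v0-60:v0+60,u0-80:u0+80]
    k,l,stt,c=cv2.connectedComponentsWithStats(q);i=1+np.argmax(stt[1:,4])
    cs=cv2.findContours((l==i).astype(np.uint8),cv2.RETR_EXTERNAL,cv2.CHAIN_APPROX_NONE)[0];cc=max(cs,key=cv2.contourArea)[:,0]
    P=np.array([onplane(s,*p,138)[:2] for p in cc],np.float32);print(n,cv2.minAreaRect(P))
E
```

```text
top (463, 178) bbox c 462.0 178.0 12 12 [ 626.17177798 -329.31213132  138.        ] mean [ 625.58353775 -329.30000491  138.        ]
side (277, 163) bbox c 280.0 166.5 18 13 [ 616.90472208 -313.6026115   138.        ] mean [ 617.63503156 -309.21278623  138.        ]
side ((644.9596557617188, -329.29522705078125), (100.92493438720703, 215.6066131591797), 1.5565568208694458)
top ((641.434326171875, -329.161865234375), (99.8528060913086, 213.9922332763672), 1.9827845096588135)
```

```bash
python3 -m creep '[{"rx":0,"ry":0,"rz":0,"x":-0.094,"y":0.012,"z":0,"grip":1},{"rx":0,"ry":0,"rz":0,"x":-0.094,"y":0.012,"z":0,"grip":1},{"rx":0,"ry":0,"rz":0,"x":-0.094,"y":0.012,"z":0,"grip":1},{"rx":0,"ry":0,"rz":0,"x":-0.094,"y":0.012,"z":0,"grip":1},{"rx":0,"ry":0,"rz":0,"x":-0.094,"y":0.012,"z":0,"grip":1},{"rx":0,"ry":0,"rz":0,"x":-0.092,"y":0.012,"z":0,"grip":1},{"rx":0,"ry":0,"rz":0,"x":0,"y":0,"z":0.1,"grip":1},{"rx":0,"ry":0,"rz":0,"x":0,"y":0,"z":0.1,"grip":1},{"rx":0,"ry":0,"rz":0,"x":0,"y":0,"z":0.08,"grip":1},{"rx":0,"ry":0,"rz":0,"x":0,"y":0,"z":0,"grip":1},{"rx":0,"ry":0,"rz":0,"x":0,"y":0,"z":0,"grip":1}]'; python3 st.py; python3 -c "
from h import *
st=arm.get_state();p=st['eef_pos']
for n in ('side','top'):
    s=snap(n,n+'3.png')
    u,v=proj(s,p-[0,0,95]);print(n,u,v,proj(s,(626.5,-329.7,138)))
    u=int(u);v=int(v)
    c=cv2.resize(s['image'][v-40:v+40,u-50:u+50],None,fx=7,fy=7,interpolation=cv2.INTER_CUBIC); cv2.imwrite('pics/c3%s.png'%n,c[:,:,::-1]);print(u-50,v-40)"
```

```text
time_s: 7.88
eef_pos: [626.2, -329.3, 264.2]
ee_rot: [2.22, 2.222, -0.0]
contact_force: [0.4, 0.1, -0.2]
opening: 15.1
t 7.88 pos [ 626.2 -329.3  264.2] xax [-0.001  1.    -0.001] yax [1.    0.001 0.001] zax [ 0.001 -0.001 -1.   ] yawY 0.06 F [ 0.4  0.1 -0.2] open 15.1 q [-0.11  0.54  0.83  1.29 -0.39  1.47  0.69]
side 275.83037571237213 152.6927334955271 (np.float64(276.4964275573699), np.float64(163.24754490687104))
225 112
top 466.81260763116643 173.3229742090469 (np.float64(462.174912239551), np.float64(177.8453656884962))
416 133
```

View pics/c3side.png

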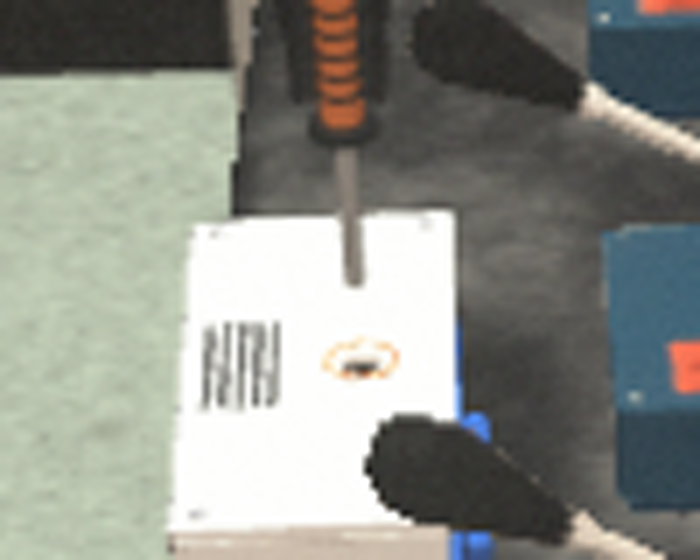

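View pics/c3top.png

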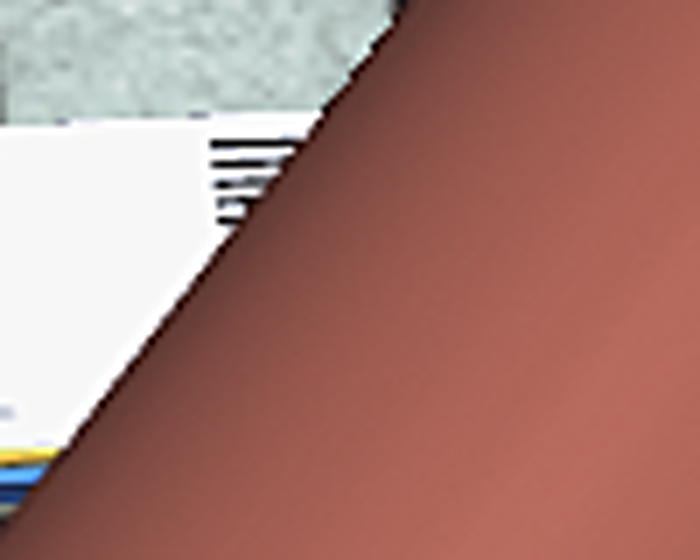

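Side view: the tip at (275.6,152.4) and hole at (276.6,163.1) both match the prediction to within 0.3 px. Descending.

```bash
python3 -m creep '[{"rx":0,"ry":0,"rz":0,"x":-0.001,"y":0.001,"z":0.04,"grip":1},{"rx":0,"ry":0,"rz":0,"x":0,"y":0,"z":0.02,"grip":1},{"rx":0,"ry":0,"rz":0,"x":0,"y":0,"z":0.02,"grip":1},{"rx":0,"ry":0,"rz":0,"x":0,"y":0,"z":0.01,"grip":1},{"rx":0,"ry":0,"rz":0,"x":0,"y":0,"z":0,"grip":1}]'; python3 st.py;  python3 -c "
from h import *
s=snap('side')
c=cv2.resize(s['image'][110:210,220:330],None,fx=6,fy=6,interpolation=cv2.INTER_CUBIC); cv2.imwrite('pics/c4.png',c[:,:,::-1])"
```

```text
time_s: 8.6
eef_pos: [626.4, -329.4, 217.7]
ee_rot: [-2.22, -2.222, 0.0]
contact_force: [0.6, 0.1, 0.4]
opening: 15.1
t 8.60 pos [ 626.4 -329.4  217.7] xax [-0.001  1.     0.   ] yax [ 1.     0.001 -0.001] zax [-0.001  0.    -1.   ] yawY 0.07 F [0.6 0.1 0.4] open 15.1 q [-0.11  0.57  0.81  1.36 -0.41  1.39  0.7 ]
```

View pics/c4.png

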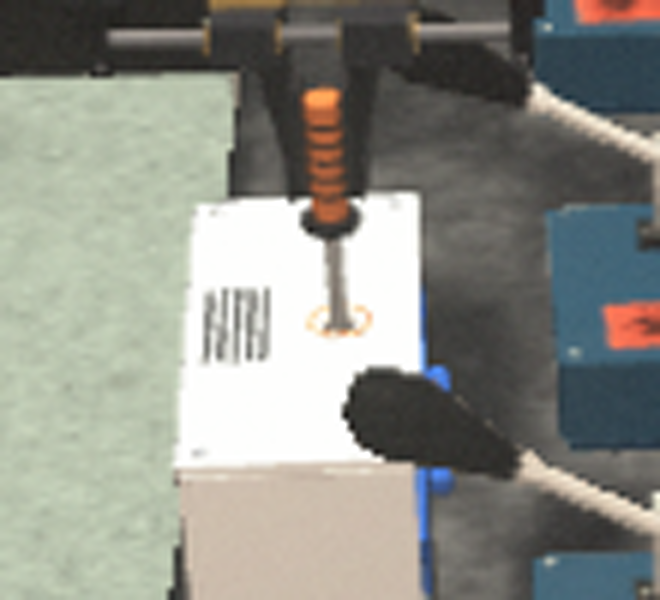

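The shaft is inside the ring with no side force. Pressing.

```bash
python3 -m creep '[{"rx":0,"ry":0,"rz":0,"x":0,"y":0,"z":0.016,"grip":1},{"rx":0,"ry":0,"rz":0,"x":0,"y":0,"z":0.012,"grip":1},{"rx":0,"ry":0,"rz":0,"x":0,"y":0,"z":0.01,"grip":1},{"rx":0,"ry":0,"rz":0,"x":0,"y":0,"z":0,"grip":1},{"rx":0,"ry":0,"rz":0,"x":0,"y":0,"z":0,"grip":1}]'; python3 st.py;  python3 -c "
from h import *
s=snap('side')
c=cv2.resize(s['image'][110:250,220:360],None,fx=4,fy=4,interpolation=cv2.INTER_CUBIC); cv2.imwrite('pics/c5.png',c[:,:,::-1])"
```

```text
time_s: 9.28
eef_pos: [626.6, -329.7, 199.5]
ee_rot: [2.22, 2.222, 0.0]
contact_force: [0.2, 0.6, 3.1]
opening: 15.2
t 9.28 pos [ 626.6 -329.7  199.5] xax [-0.001  1.    -0.   ] yax [1.    0.001 0.001] zax [ 0.001 -0.    -1.   ] yawY 0.07 F [0.2 0.6 3.1] open 15.2 q [-0.11  0.58  0.81  1.38 -0.42  1.36  0.71]
```

View pics/c5.png

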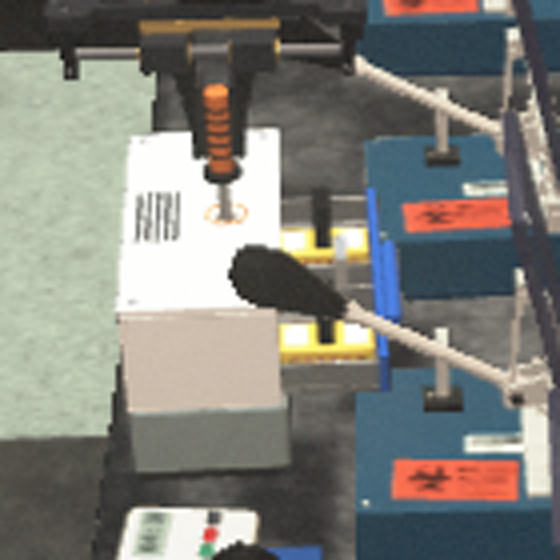

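The tray has sprung out. Cassettes stand in bay 4 (crop 325,340) and bay 2 (320,245), so bays 1 and 3 are empty. I'll withdraw the pin and stow it.

```bash
python3 -m creep '[{"rx":0,"ry":0,"rz":0,"x":0,"y":0,"z":-0.04,"grip":1},{"rx":0,"ry":0,"rz":0,"x":0,"y":0,"z":-0.08,"grip":1},{"rx":0,"ry":0,"rz":0,"x":0,"y":0,"z":-0.1,"grip":1},{"rx":0,"ry":0,"rz":0,"x":0,"y":0,"z":-0.1,"grip":1},{"rx":0,"ry":0,"rz":0,"x":0,"y":0,"z":-0.09,"grip":1},{"rx":0,"ry":0,"rz":0,"x":0.094,"y":-0.012,"z":0,"grip":1},{"rx":0,"ry":0,"rz":0,"x":0.094,"y":-0.012,"z":0,"grip":1},{"rx":0,"ry":0,"rz":0,"x":0.094,"y":-0.012,"z":0,"grip":1},{"rx":0,"ry":0,"rz":0,"x":0.094,"y":-0.012,"z":0,"grip":1},{"rx":0,"ry":0,"rz":0,"x":0.094,"y":-0.012,"z":0,"grip":1},{"rx":0,"ry":0,"rz":0,"x":0.092,"y":-0.012,"z":0,"grip":1},{"rx":0,"ry":0,"rz":0,"x":0,"y":0,"z":0,"grip":1}]'; python3 st.py; python3 -c "
from h import *
s=load('side'); W=cloud(s)
print('top', )
for n in('top','side'):
  s=load(n); 
"; python3 -c "
from h import *
s=snap('top','top5.png')"
```

```text
time_s: 10.82
eef_pos: [589.9, -43.8, 404.7]
ee_rot: [-2.211, -2.229, -0.002]
contact_force: [1.3, -0.8, -1.0]
opening: 14.9
t 10.82 pos [589.9 -43.8 404.7] xax [-0.008  1.     0.002] yax [ 1.     0.008 -0.   ] zax [-0.     0.002 -1.   ] yawY 0.46 F [ 1.3 -0.8 -1. ] open 14.9 q [-0.67  0.22  0.83  1.35 -0.17  1.64  0.15]
top
```

View pics/top5.png

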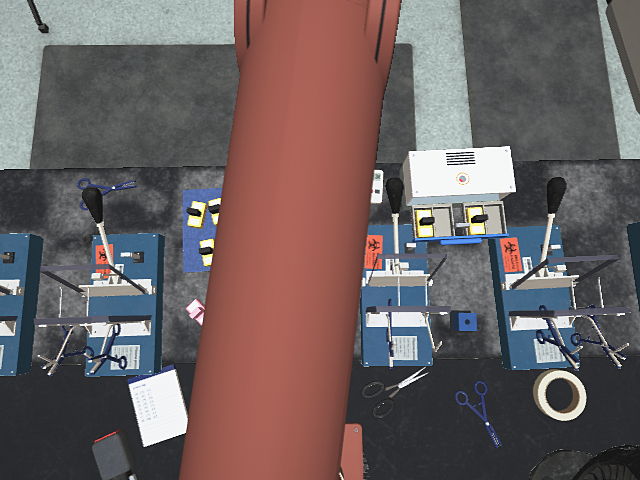

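```bash
python3 -m creep '[{"rx":0,"ry":0,"rz":0,"x":0,"y":0,"z":0,"grip":1},{"rx":0,"ry":0,"rz":0,"x":0,"y":0,"z":0.1,"grip":1},{"rx":0,"ry":0,"rz":0,"x":0,"y":0,"z":0.1,"grip":1},{"rx":0,"ry":0,"rz":0,"x":0,"y":0,"z":0.1,"grip":1},{"rx":0,"ry":0,"rz":0,"x":0,"y":0,"z":0.1,"grip":1},{"rx":0,"ry":0,"rz":0,"x":0,"y":0,"z":0.02,"grip":1},{"rx":0,"ry":0,"rz":0,"x":0,"y":0,"z":0,"grip":1},{"rx":0,"ry":0,"rz":0,"x":0,"y":0,"z":0,"grip":1}]'; python3 st.py
```

```text
time_s: 11.88
eef_pos: [591.4, -49.2, 196.3]
ee_rot: [2.219, 2.22, 0.003]
contact_force: [-0.2, -0.1, -0.1]
opening: 15.2
t 11.88 pos [591.4 -49.2 196.3] xax [-0.  1.  0.] yax [1.    0.    0.003] zax [ 0.003  0.    -1.   ] yawY 0.03 F [-0.2 -0.1 -0.1] open 15.2 q [-0.65  0.3   0.8   1.7  -0.23  1.24  0.2 ]
```

```bash
python3 -m creep '[{"rx":0,"ry":0,"rz":0,"x":0,"y":-0.002,"z":0.03,"grip":1},{"rx":0,"ry":0,"rz":0,"x":0,"y":0,"z":0.05,"grip":1},{"rx":0,"ry":0,"rz":0,"x":0,"y":0,"z":0.05,"grip":1},{"rx":0,"ry":0,"rz":0,"x":0,"y":0,"z":0.04,"grip":1},{"rx":0,"ry":0,"rz":0,"x":0,"y":0,"z":0,"grip":1},{"rx":0,"ry":0,"rz":0,"x":0,"y":0,"z":0,"grip":1}]'; python3 st.py
```

```text
time_s: 12.62
eef_pos: [589.7, -48.8, 109.8]
ee_rot: [2.22, 2.222, 0.001]
contact_force: [1.3, 0.6, -0.6]
opening: 15.0
t 12.62 pos [589.7 -48.8 109.8] xax [-0.001  1.    -0.   ] yax [1.    0.001 0.001] zax [ 0.001 -0.    -1.   ] yawY 0.06 F [ 1.3  0.6 -0.6] open 15.0 q [-0.61  0.39  0.76  1.79 -0.3   1.08  0.26]
```

```bash
python3 -m creep '[{"rx":0,"ry":0,"rz":0,"x":0,"y":0,"z":0.012,"grip":1},{"rx":0,"ry":0,"rz":0,"x":0,"y":0,"z":0,"grip":1},{"rx":0,"ry":0,"rz":0,"x":0,"y":0,"z":0,"grip":0.4},{"rx":0,"ry":0,"rz":0,"x":0,"y":0,"z":0,"grip":0.4},{"rx":0,"ry":0,"rz":0,"x":0,"y":0,"z":0,"grip":0.4},{"rx":0,"ry":0,"rz":0,"x":0,"y":0,"z":0,"grip":0.4},{"rx":0,"ry":0,"rz":0,"x":0,"y":0,"z":-0.06,"grip":0.4},{"rx":0,"ry":0,"rz":0,"x":0,"y":0,"z":-0.1,"grip":0.4},{"rx":0,"ry":0,"rz":0,"x":0,"y":0,"z":-0.1,"grip":0.4},{"rx":0,"ry":0,"rz":0,"x":0,"y":0,"z":-0.1,"grip":0.4},{"rx":0,"ry":0,"rz":0,"x":0,"y":0,"z":-0.1,"grip":0.4},{"rx":0,"ry":0,"rz":0,"x":0,"y":0,"z":0,"grip":0.4}]'; python3 st.py; python3 -c "
from h import *
s=snap('side','side6.png')"
```

```text
time_s: 14.12
eef_pos: [590.6, -49.2, 337.0]
ee_rot: [2.218, 2.22, 0.008]
contact_force: [-0.3, 0.8, -0.9]
opening: 52.1
t 14.12 pos [590.6 -49.2 337. ] xax [-0.001  1.     0.001] yax [1.    0.001 0.006] zax [ 0.006  0.001 -1.   ] yawY 0.05 F [-0.3  0.8 -0.9] open 52.1 q [-0.68  0.22  0.83  1.49 -0.16  1.5   0.15]
```

View pics/side6.png

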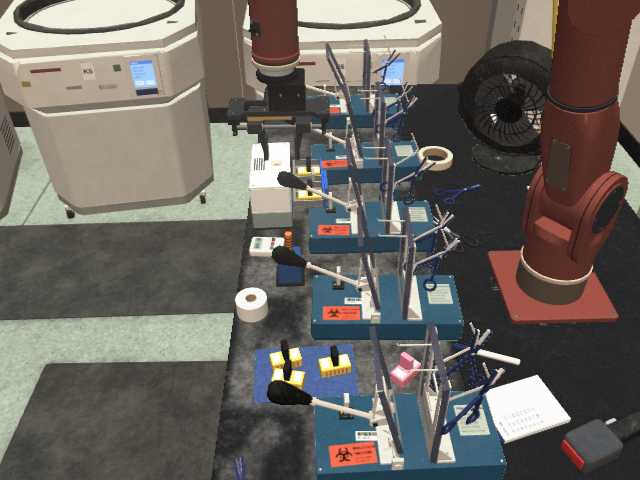

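The pin stands in its stand (288,255), and the spares are unchanged at (285,357), (335,362) and (290,378). The first spare I'll take is the front one (C).

```bash
python3 -m creep '[{"rx":0,"ry":0,"rz":0,"x":0.092,"y":-0.032,"z":0,"grip":0.4},{"rx":0,"ry":0,"rz":0,"x":0.092,"y":-0.032,"z":0,"grip":0.4},{"rx":0,"ry":0,"rz":0,"x":0.092,"y":-0.032,"z":0,"grip":0.4},{"rx":0,"ry":0,"rz":0,"x":0.092,"y":-0.032,"z":0,"grip":0.4},{"rx":0,"ry":0,"rz":0,"x":0.092,"y":-0.032,"z":0,"grip":0.4},{"rx":0,"ry":0,"rz":0,"x":0.091,"y":-0.03,"z":0,"grip":0.4},{"rx":0,"ry":0,"rz":-0.032,"x":0,"y":0,"z":0,"grip":0.4},{"rx":0,"ry":0,"rz":-0.032,"x":0,"y":0,"z":0,"grip":0.4},{"rx":0,"ry":0,"rz":0,"x":0,"y":0,"z":0,"grip":0.4},{"rx":0,"ry":0,"rz":0,"x":0,"y":0,"z":0,"grip":0.4}]'; python3 st.py; python3 -c "
from h import *
s=snap('side','side7.png')
W=cloud(s);hsv=cv2.cvtColor(s['image'],cv2.COLOR_RGB2HSV)
m=(W[...,0]>440)&(W[...,0]<650)&(W[...,1]>160)&(W[...,1]<290)&(W[...,2]>52)&(W[...,2]<65)
n,l,stt,c=cv2.connectedComponentsWithStats(m.astype(np.uint8))
for i in range(1,n):
    if stt[i,4]>8: P=W[l==i]; print(c[i],stt[i,4],cv2.minAreaRect(P[:,:2].astype(np.float32)),P.mean(0))
"
```

```text
time_s: 15.42
eef_pos: [493.6, 226.6, 332.3]
ee_rot: [-1.989, -2.432, 0.002]
contact_force: [0.4, 0.2, 0.4]
opening: 52.0
t 15.43 pos [493.6 226.6 332.3] xax [-0.198  0.98  -0.001] yax [ 0.98   0.198 -0.001] zax [-0.001 -0.001 -1.   ] yawY 11.45 F [0.4 0.2 0.4] open 52.0 q [-1.08  0.07  0.61  1.6  -0.04  1.49 -0.27]
[358.55555556 325.11111111] 9 ((446.8039855957031, 161.30111694335938), (2.474123477935791, 12.079728126525879), 88.27287292480469) [445.79915095 161.14210645  55.95293313]
[284.51898734 345.55696203] 79 ((592.6839599609375, 210.38328552246094), (11.71789264678955, 26.12306785583496), 14.367195129394531) [592.49517083 212.14872515  58.47420336]
[334.4556962  351.34177215] 79 ((496.5216979980469, 228.50326538085938), (11.64139175415039, 27.769546508789062), 11.1067533493042) [496.44803866 230.0294103   58.84208015]
[287.06593407 365.1978022 ] 91 ((586.4349365234375, 259.29022216796875), (26.733171463012695, 12.26398754119873), 79.94843292236328) [586.10617615 260.5283074   58.6960351 ]
```

View pics/side7.png

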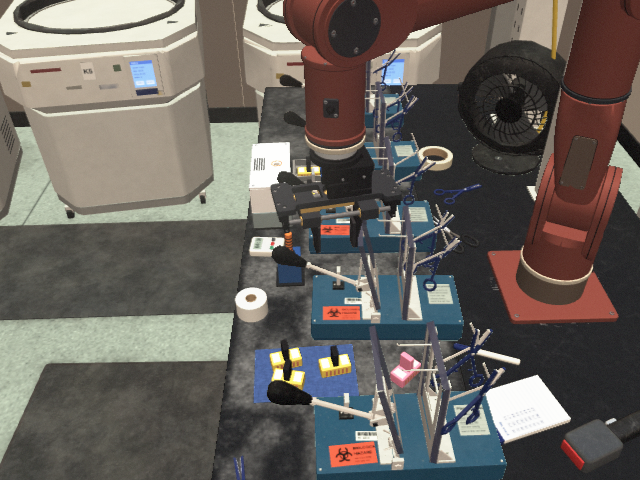

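The fingers are above the front spare (tab at 334,351). The top and side views agree: (496.4, 227), yaw about 11.5°. Descending.

```bash
python3 -m creep '[{"rx":0,"ry":0,"rz":0,"x":0,"y":0.006,"z":0.1,"grip":0.4},{"rx":0,"ry":0,"rz":0,"x":0,"y":0,"z":0.1,"grip":0.4},{"rx":0,"ry":0,"rz":0,"x":0,"y":0,"z":0.1,"grip":0.4},{"rx":0,"ry":0,"rz":0,"x":0,"y":0,"z":0.1,"grip":0.4},{"rx":0,"ry":0,"rz":0,"x":0,"y":0,"z":0.06,"grip":0.4},{"rx":0,"ry":0,"rz":0,"x":0,"y":0,"z":0,"grip":0.4},{"rx":0,"ry":0,"rz":0,"x":0,"y":0,"z":0,"grip":0.4}]'; python3 st.py; python3 -c "
from h import *
s=snap('side')
c=cv2.resize(s['image'][250:430,200:420],None,fx=3.5,fy=3.3,interpolation=cv2.INTER_CUBIC); cv2.imwrite('pics/c8.png',c[:,:,::-1])"
```

```text
time_s: 16.35
eef_pos: [497.6, 227.6, 104.3]
ee_rot: [1.987, 2.433, 0.002]
contact_force: [0.2, 0.4, 0.8]
opening: 52.1
t 16.35 pos [497.6 227.6 104.3] xax [-0.2   0.98  0.  ] yax [0.98  0.2   0.001] zax [ 0.001  0.001 -1.   ] yawY 11.54 F [0.2 0.4 0.8] open 52.1 q [-1.03  0.26  0.6   1.9  -0.17  1.03 -0.16]
```

View pics/c8.png

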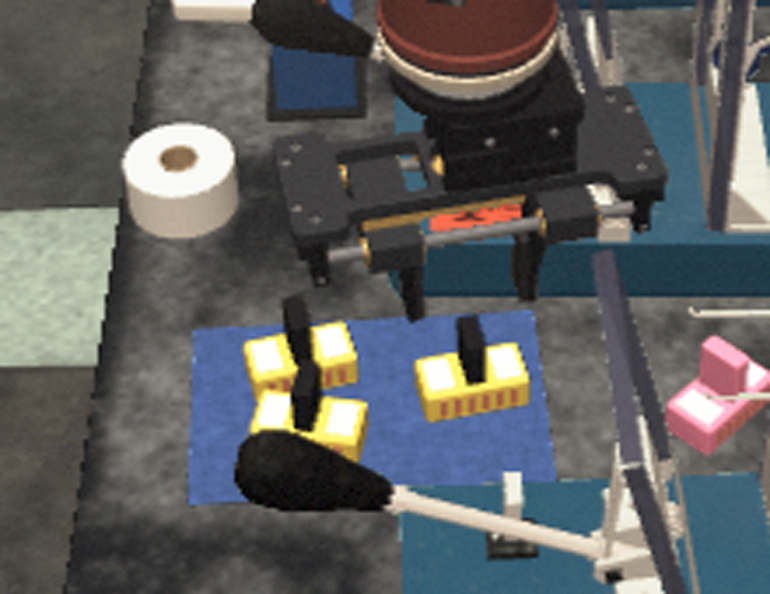

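```bash
python3 -m creep '[{"rx":0,"ry":0,"rz":0,"x":0,"y":-0.002,"z":0.06,"grip":0.4},{"rx":0,"ry":0,"rz":0,"x":0,"y":0,"z":0.05,"grip":0.4},{"rx":0,"ry":0,"rz":0,"x":0,"y":0,"z":0.011,"grip":0.4},{"rx":0,"ry":0,"rz":0,"x":0,"y":0,"z":0,"grip":0.4},{"rx":0,"ry":0,"rz":0,"x":0,"y":0,"z":0,"grip":1},{"rx":0,"ry":0,"rz":0,"x":0,"y":0,"z":0,"grip":1},{"rx":0,"ry":0,"rz":0,"x":0,"y":0,"z":0,"grip":1},{"rx":0,"ry":0,"rz":0,"x":0,"y":0,"z":0,"grip":1},{"rx":0,"ry":0,"rz":0,"x":0,"y":0,"z":0,"grip":1}]' 30; python3 st.py
```

```text
time_s: 17.52
eef_pos: [495.8, 227.2, 42.6]
ee_rot: [-1.986, -2.434, 0.0]
contact_force: [-0.8, 0.0, 0.6]
opening: 11.9
t 17.52 pos [495.8 227.2  42.6] xax [-0.201  0.98  -0.   ] yax [ 0.98   0.201 -0.   ] zax [-0. -0. -1.] yawY 11.59 F [-0.8  0.   0.6] open 11.9 q [-1.    0.35  0.57  1.95 -0.23  0.91 -0.11]
```

```bash
python3 -m creep '[{"rx":0,"ry":0,"rz":0,"x":0,"y":0,"z":-0.06,"grip":1},{"rx":0,"ry":0,"rz":0,"x":0,"y":0,"z":-0.1,"grip":1},{"rx":0,"ry":0,"rz":0,"x":0,"y":0,"z":-0.1,"grip":1},{"rx":0,"ry":0,"rz":0,"x":0,"y":0,"z":-0.1,"grip":1},{"rx":0,"ry":0,"rz":0,"x":0,"y":0,"z":-0.1,"grip":1},{"rx":0,"ry":0,"rz":0,"x":0,"y":0,"z":-0.1,"grip":1},{"rx":0,"ry":0,"rz":0,"x":0,"y":0,"z":-0.06,"grip":1},{"rx":0,"ry":0,"rz":0,"x":0,"y":0,"z":0,"grip":1},{"rx":0,"ry":0,"rz":0,"x":0,"y":0,"z":0,"grip":1}]' 30; python3 st.py; python3 - <<'E'
from h import *
for n in('top','side'):
    s=snap(n,n+'9.png'); W=cloud(s)
    m=(W[...,0]>480)&(W[...,0]<590)&(W[...,1]>-460)&(W[...,1]<-200)
    mm=m&(W[...,2]>120)&(W[...,2]<135)
    k,l,stt,c=cv2.connectedComponentsWithStats(mm.astype(np.uint8))
    for i in range(1,k):
        if stt[i,4]>8: P=W[l==i]; print(n,'tab',c[i],stt[i,4],cv2.minAreaRect(P[:,:2].astype(np.float32)),P.mean(0))
    mm=m&(W[...,2]>60)&(W[...,2]<104)&(W[...,0]<591)
    P=W[mm]; 
    if len(P): print(n,'tray',len(P),cv2.minAreaRect(P[:,:2].astype(np.float32)))
    mm=m&(W[...,2]>66)&(W[...,2]<75)
    k,l,stt,c=cv2.connectedComponentsWithStats(mm.astype(np.uint8))
    for i in range(1,k):
        if stt[i,4]>60: P=W[l==i]; print(n,'floor',c[i],stt[i,4],cv2.minAreaRect(P[:,:2].astype(np.float32)),P.mean(0))
s=load('top')
c=cv2.resize(s['image'][140:260,390:530],None,fx=5,fy=5,interpolation=cv2.INTER_CUBIC); cv2.imwrite('pics/c9.png',c[:,:,::-1])
E
```

```text
time_s: 18.65
eef_pos: [495.5, 227.1, 351.5]
ee_rot: [-1.986, -2.434, 0.002]
contact_force: [-0.2, -0.3, -1.1]
opening: 11.7
t 18.65 pos [495.5 227.1 351.5] xax [-0.201  0.98  -0.   ] yax [ 0.98   0.201 -0.001] zax [-0.001 -0.001 -1.   ] yawY 11.58 F [-0.2 -0.3 -1.1] open 11.7 q [-1.09  0.08  0.63  1.56 -0.04  1.52 -0.26]
top tab [481.11538462 217.19230769] 78 ((544.7431640625, -367.5984802246094), (11.931838989257812, 25.72843360900879), 2.9008936882019043) [ 544.48571495 -366.93394958  126.03983265]
top tab [427.90909091 219.49350649] 77 ((541.457275390625, -256.1844482421875), (25.993946075439453, 11.359435081481934), 89.3791275024414) [ 541.47955137 -256.07564103  126.31233333]
top tray 3375 ((535.1688232421875, -331.8492736816406), (109.27191925048828, 256.0277404785156), 0.22902171313762665)
top floor [493.82338308 219.69402985] 402 ((550.5545043945312, -414.100830078125), (63.523094177246094, 34.21617126464844), 2.1530206203460693) [ 550.51602182 -415.55064863   69.17532773]
top floor [442.37793427 222.14553991] 426 ((547.1485595703125, -301.0995788574219), (63.427085876464844, 34.71394729614258), 2.23504376411438) [ 546.9644241  -301.71629307   69.20533444]
side tab [307.91891892 159.45945946] 37 ((546.2691040039062, -367.1282043457031), (10.62730884552002, 33.488037109375), 0.06215418875217438) [ 546.44641359 -363.89906841  126.75125424]
side tray 476 ((534.6531982421875, -318.8426513671875), (102.32994079589844, 239.0762939453125), 1.9827723503112793)
```

View pics/c9.png

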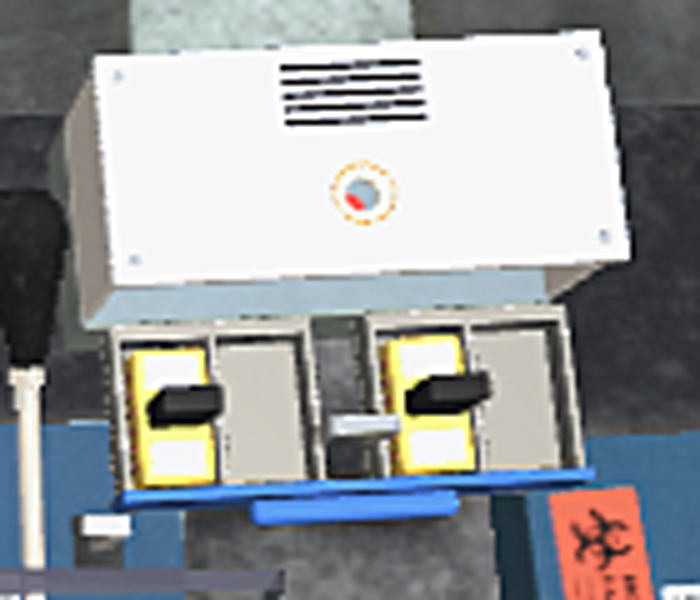

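View pics/side9.png

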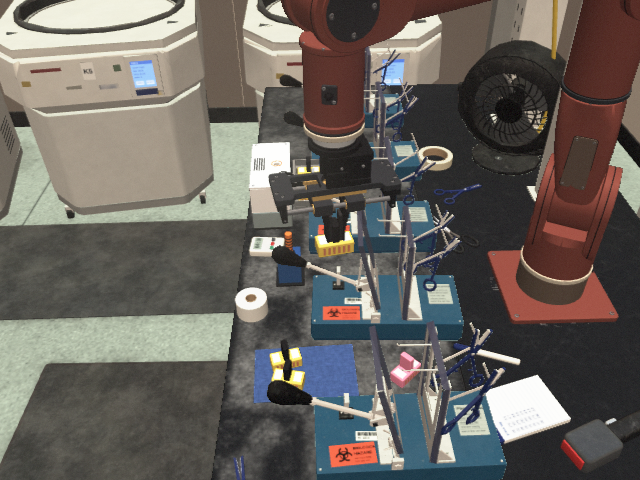

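```bash
python3 - <<'E'
from h import *
s=load('side'); W=cloud(s); st=arm.get_state(); R=cv2.Rodrigues(st['ee_rot'])[0]
hsv=cv2.cvtColor(s['image'],cv2.COLOR_RGB2HSV)
L=(W-st['eef_pos'])@R
y=(hsv[...,0]>18)&(hsv[...,0]<36)&(hsv[...,1]>90)|((hsv[...,1]<40)&(hsv[...,2]>170))
m=y&(np.abs(L[...,0])<40)&(np.abs(L[...,1])<40)&(L[...,2]>-5)&(L[...,2]<60)
P=L[m]; print(len(P),P.min(0),P.max(0))
front=P[(P[:,2]>22)&(P[:,2]<38)]; print('front face tool x',np.percentile(front[:,0],[5,25,50,75,95]))
top=P[(P[:,2]<19)]; print('top',np.percentile(top,[2,50,98],axis=0),len(top))
print('front y',np.percentile(front[:,1],[1,99]))
E
```

```text
513 [-17.24062305 -29.12275819  12.42708179] [18.93361135 31.29401787 40.01838743]
front face tool x [-1.4825402  14.49654853 15.64277617 16.55098758 17.54521999]
top [[-13.02019843 -27.33217691  13.96121565]
 [  8.81097874   7.17340515  16.91696893]
 [ 17.38835795  30.16676014  18.96295865]] 262
front y [-27.1598944   31.14970582]
```

Bay 1 is at (549.0, -410.3), bay 3 at (545.2, -298.0), with yaw about 2.1°. Box geometry and visible floors agree. The held cassette is centred on the TCP, with its front face at tool x = 16. Carrying it to bay 3.

```bash
python3 -m creep '[{"rx":0,"ry":0,"rz":0.0525,"x":0,"y":0,"z":0,"grip":1},{"rx":0,"ry":0,"rz":0,"x":-0.105,"y":0.006,"z":0,"grip":1},{"rx":0,"ry":0,"rz":0,"x":-0.105,"y":0.006,"z":0,"grip":1},{"rx":0,"ry":0,"rz":0,"x":-0.105,"y":0.006,"z":0,"grip":1},{"rx":0,"ry":0,"rz":0,"x":-0.105,"y":0.006,"z":0,"grip":1},{"rx":0,"ry":0,"rz":0,"x":-0.105,"y":0.006,"z":0,"grip":1},{"rx":0,"ry":0,"rz":0,"x":-0.105,"y":0.006,"z":0,"grip":1},{"rx":0,"ry":0,"rz":0,"x":-0.105,"y":0.006,"z":0,"grip":1},{"rx":0,"ry":0,"rz":0,"x":-0.105,"y":0.006,"z":0,"grip":1},{"rx":0,"ry":0,"rz":0,"x":-0.105,"y":0.006,"z":0,"grip":1},{"rx":0,"ry":0,"rz":0,"x":-0.105,"y":0.006,"z":0,"grip":1},{"rx":0,"ry":0,"rz":0,"x":0,"y":0,"z":0,"grip":1}]'; python3 -m creep '[{"rx":0,"ry":0,"rz":0,"x":0,"y":0,"z":0,"grip":1}]';python3 st.py
```

```text
time_s: 20.25
eef_pos: [542.8, -301.8, 351.0]
ee_rot: [-2.189, -2.252, 0.007]
contact_force: [-1.6, 0.5, -0.9]
opening: 11.6
time_s: 20.38
eef_pos: [545.1, -296.2, 351.6]
ee_rot: [-2.18, -2.26, 0.001]
contact_force: [0.3, -0.0, -1.4]
opening: 11.6
t 20.38 pos [ 545.1 -296.2  351.6] xax [-0.036  0.999  0.   ] yax [ 0.999  0.036 -0.002] zax [-0.002  0.    -1.   ] yawY 2.09 F [ 0.3 -0.  -1.4] open 11.6 q [-0.34  0.36  1.04  1.39 -0.31  1.57  0.71]
```

```bash
python3 -m creep '[{"rx":0,"ry":0,"rz":0,"x":-0.002,"y":0,"z":0.1,"grip":1},{"rx":0,"ry":0,"rz":0,"x":-0.002,"y":0,"z":0.1,"grip":1},{"rx":0,"ry":0,"rz":0,"x":0,"y":0,"z":0.1,"grip":1},{"rx":0,"ry":0,"rz":0,"x":0,"y":0,"z":0.08,"grip":1},{"rx":0,"ry":0,"rz":0,"x":0,"y":0,"z":0.03,"grip":1},{"rx":0,"ry":0,"rz":0,"x":0,"y":0,"z":0,"grip":1},{"rx":0,"ry":0,"rz":0,"x":0,"y":0,"z":0,"grip":1}]';python3 st.py; python3 -c "
from h import *
for n in('side','top'):
  s=snap(n,n+'10.png')
s=load('side')
c=cv2.resize(s['image'][90:240,220:400],None,fx=4,fy=4,interpolation=cv2.INTER_CUBIC); cv2.imwrite('pics/c10.png',c[:,:,::-1])"
```

```text
time_s: 21.25
eef_pos: [546.4, -298.5, 149.4]
ee_rot: [2.177, 2.262, 0.002]
contact_force: [-0.8, 0.5, -0.2]
opening: 11.4
t 21.25 pos [ 546.4 -298.5  149.4] xax [-0.038  0.999 -0.001] yax [0.999 0.038 0.002] zax [ 0.002 -0.001 -1.   ] yawY 2.17 F [-0.8  0.5 -0.2] open 11.4 q [-0.3   0.48  0.96  1.68 -0.42  1.2   0.8 ]
```

View pics/c10.png

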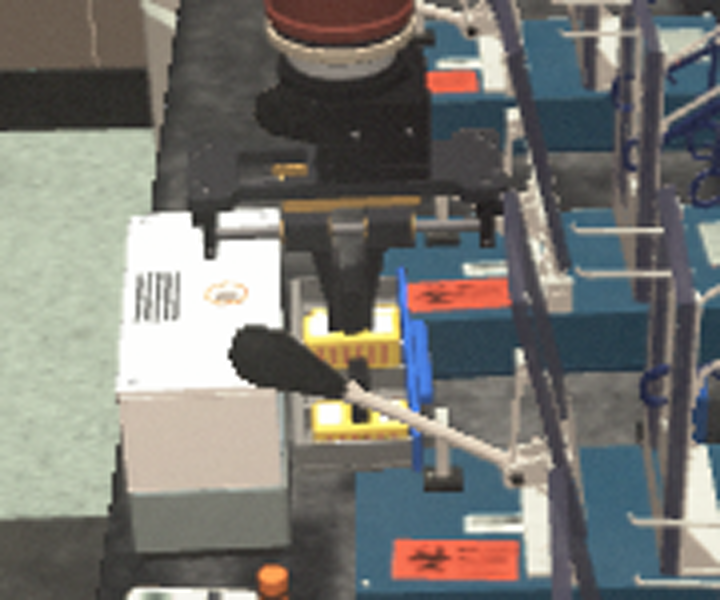

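View pics/top10.png

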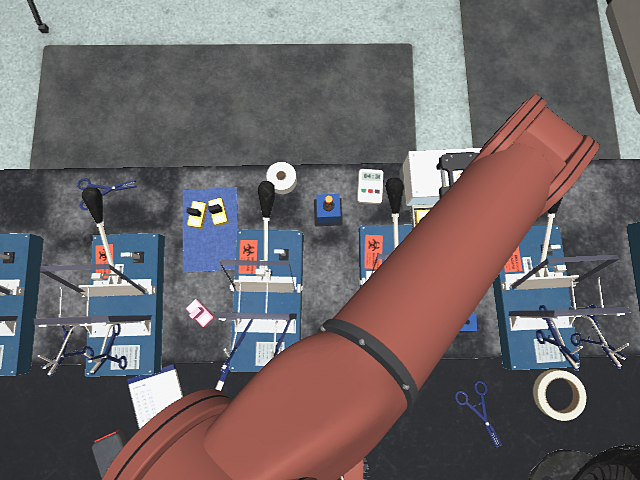

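```bash
python3 -m creep '[{"rx":0,"ry":0,"rz":0,"x":0.001,"y":-0.002,"z":0,"grip":1},{"rx":0,"ry":0,"rz":0,"x":0,"y":0,"z":0.02,"grip":1},{"rx":0,"ry":0,"rz":0,"x":0,"y":0,"z":0.02,"grip":1},{"rx":0,"ry":0,"rz":0,"x":0,"y":0,"z":0.015,"grip":1},{"rx":0,"ry":0,"rz":0,"x":0,"y":0,"z":0.01,"grip":1},{"rx":0,"ry":0,"rz":0,"x":0,"y":0,"z":0,"grip":1}]';python3 st.py
```

```text
time_s: 22.1
eef_pos: [544.2, -297.8, 114.6]
ee_rot: [-2.179, -2.262, 0.001]
contact_force: [0.1, 0.3, -0.2]
opening: 11.8
t 22.10 pos [ 544.2 -297.8  114.6] xax [-0.037  0.999  0.   ] yax [ 0.999  0.037 -0.001] zax [-0.001  0.    -1.   ] yawY 2.13 F [ 0.1  0.3 -0.2] open 11.8 q [-0.28  0.51  0.94  1.72 -0.45  1.14  0.82]
```

```bash
python3 -m creep '[{"rx":0,"ry":0,"rz":0,"x":0,"y":0.001,"z":0.007,"grip":1},{"rx":0,"ry":0,"rz":0,"x":0,"y":0,"z":0,"grip":1},{"rx":0,"ry":0,"rz":0,"x":0,"y":0,"z":0,"grip":0.68},{"rx":0,"ry":0,"rz":0,"x":0,"y":0,"z":0,"grip":0.68},{"rx":0,"ry":0,"rz":0,"x":0,"y":0,"z":0,"grip":0.68},{"rx":0,"ry":0,"rz":0,"x":0,"y":0,"z":-0.03,"grip":0.68},{"rx":0,"ry":0,"rz":0,"x":0,"y":0,"z":-0.08,"grip":0.68},{"rx":0,"ry":0,"rz":0,"x":0,"y":0,"z":-0.1,"grip":0.6},{"rx":0,"ry":0,"rz":0,"x":0,"y":0,"z":-0.1,"grip":0.6},{"rx":0,"ry":0,"rz":0,"x":0,"y":0,"z":-0.1,"grip":0.6},{"rx":0,"ry":0,"rz":0,"x":0,"y":0,"z":-0.06,"grip":0.6},{"rx":0,"ry":0,"rz":0,"x":0,"y":0,"z":0,"grip":0.6}]';python3 st.py; python3 -c "
from h import *
s=snap('side','side11.png')
c=cv2.resize(s['image'][90:240,220:400],None,fx=4,fy=4,interpolation=cv2.INTER_CUBIC); cv2.imwrite('pics/c11.png',c[:,:,::-1])"
```

```text
time_s: 23.6
eef_pos: [545.2, -298.9, 350.0]
ee_rot: [2.177, 2.259, 0.002]
contact_force: [-0.2, -0.9, -1.4]
opening: 35.0
t 23.60 pos [ 545.2 -298.9  350. ] xax [-0.037  0.999 -0.002] yax [0.999 0.037 0.004] zax [ 0.004 -0.002 -1.   ] yawY 2.10 F [-0.2 -0.9 -1.4] open 35.0 q [-0.34  0.36  1.05  1.39 -0.31  1.56  0.72]
```

View pics/c11.png

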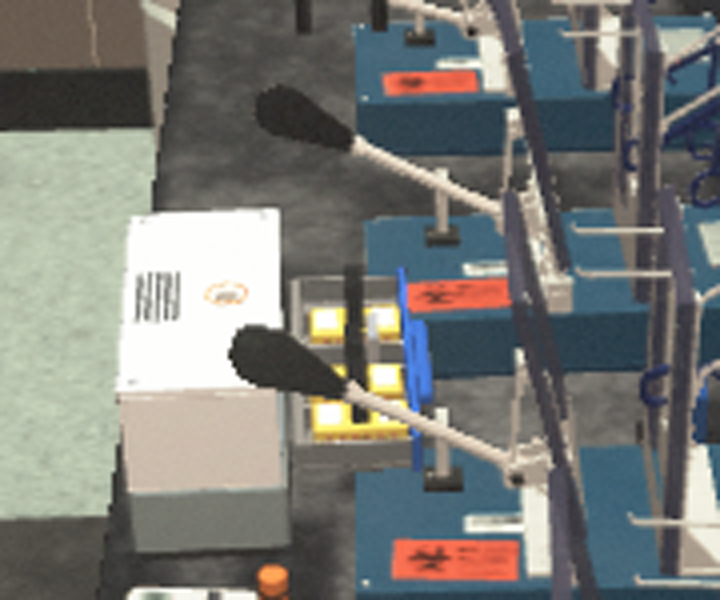

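Bay 3 is filled and flat (crop 375,378). Going back for a second spare.

```bash
python3 -m creep '[{"rx":0,"ry":0,"rz":0,"x":0.101,"y":0.013,"z":0,"grip":0.4},{"rx":0,"ry":0,"rz":0,"x":0.101,"y":0.013,"z":0,"grip":0.4},{"rx":0,"ry":0,"rz":0,"x":0.101,"y":0.013,"z":0,"grip":0.4},{"rx":0,"ry":0,"rz":0,"x":0.101,"y":0.013,"z":0,"grip":0.4},{"rx":0,"ry":0,"rz":0,"x":0.101,"y":0.013,"z":0,"grip":0.4},{"rx":0,"ry":0,"rz":0,"x":0.101,"y":0.013,"z":0,"grip":0.4},{"rx":0,"ry":0,"rz":0,"x":0.101,"y":0.013,"z":0,"grip":0.4},{"rx":0,"ry":0,"rz":0,"x":0.101,"y":0.013,"z":0,"grip":0.4},{"rx":0,"ry":0,"rz":0,"x":0.101,"y":0.013,"z":0,"grip":0.4},{"rx":0,"ry":0,"rz":0,"x":0.101,"y":0.013,"z":0,"grip":0.4},{"rx":0,"ry":0,"rz":-0.03,"x":0,"y":0,"z":0,"grip":0.4},{"rx":0,"ry":0,"rz":-0.03,"x":0,"y":0,"z":0,"grip":0.4}]';python3 -m creep '[{"rx":0,"ry":0,"rz":0,"x":0,"y":0,"z":0,"grip":0.4},{"rx":0,"ry":0,"rz":0,"x":0,"y":0,"z":0,"grip":0.4}]';python3 st.py; python3 - <<'E'
from h import *
s=snap('side','side12.png'); W=cloud(s)
t=snap('top','top12.png'); Wt=cloud(t)
for n,W in(('side',W),('top',Wt)):
    m=(W[...,0]>440)&(W[...,0]<650)&(W[...,1]>160)&(W[...,1]<330)&(W[...,2]>52)&(W[...,2]<65)
    k,l,stt,c=cv2.connectedComponentsWithStats(m.astype(np.uint8))
    for i in range(1,k):
        if stt[i,4]>15: P=W[l==i]; print(n,c[i],stt[i,4],cv2.minAreaRect(P[:,:2].astype(np.float32)),P.mean(0))
c=cv2.resize(s['image'][250:430,200:420],None,fx=3.5,fy=3.3,interpolation=cv2.INTER_CUBIC); cv2.imwrite('pics/c12.png',c[:,:,::-1])
# tray check in top view
W=Wt
m=(W[...,0]>480)&(W[...,0]<590)&(W[...,1]>-460)&(W[...,1]<-200)&(W[...,2]>120)&(W[...,2]<135)
k,l,stt,c=cv2.connectedComponentsWithStats(m.astype(np.uint8))
for i in range(1,k):
    if stt[i,4]>15: P=W[l==i]; print('tray tab',c[i],stt[i,4],cv2.minAreaRect(P[:,:2].astype(np.float32)))
c=cv2.resize(t['image'][140:260,390:530],None,fx=5,fy=5,interpolation=cv2.INTER_CUBIC); cv2.imwrite('pics/c12t.png',c[:,:,::-1])
E
```

```text
time_s: 25.15
eef_pos: [590.4, 209.9, 345.1]
ee_rot: [-1.952, -2.461, 0.004]
contact_force: [1.2, -1.2, -1.3]
opening: 51.9
time_s: 25.4
eef_pos: [590.8, 209.0, 346.1]
ee_rot: [-1.96, -2.455, 0.001]
contact_force: [0.1, 0.5, 0.8]
opening: 52.1
t 25.40 pos [590.8 209.  346.1] xax [-0.222  0.975 -0.   ] yax [ 0.975  0.222 -0.001] zax [-0.001 -0.    -1.   ] yawY 12.80 F [0.1 0.5 0.8] open 52.1 q [-1.06  0.32  0.86  1.38 -0.24  1.55  0.01]
side [284.47435897 345.34615385] 78 ((592.6717529296875, 210.0917510986328), (12.01608657836914, 26.30233383178711), 14.12212085723877) [592.55784982 212.04225832  58.96759473]
side [286.92222222 365.26666667] 90 ((586.469482421875, 259.5361022949219), (27.517702102661133, 11.84002685546875), 78.50299835205078) [586.37571849 260.64097622  58.64859698]
top [213.85294118 207.44117647] 68 ((592.659423828125, 208.33241271972656), (12.2555513381958, 26.383800506591797), 15.014357566833496) [591.9488083  207.8223875   58.40246845]
top [192.06153846 210.41538462] 65 ((586.38671875, 257.407470703125), (25.76894187927246, 12.21908187866211), 78.92304229736328) [585.88260562 256.81742951  58.60351624]
tray tab [447.4025974  217.64935065] 77 ((545.1566772460938, -297.7398376464844), (12.115097999572754, 26.091142654418945), 2.9155619144439697)
tray tab [481.18987342 217.24050633] 79 ((544.8612060546875, -367.5478210449219), (12.421238899230957, 26.65522575378418), 3.3600738048553467)
tray tab [427.86842105 219.56578947] 76 ((541.724365234375, -256.80682373046875), (11.92803955078125, 25.61553192138672), 2.8920137882232666)
```

View pics/c12.png

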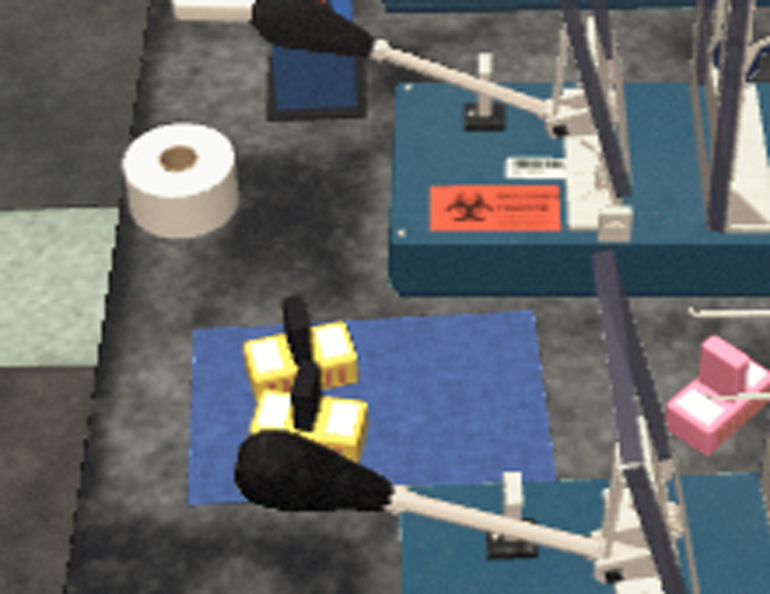

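View pics/c12t.png

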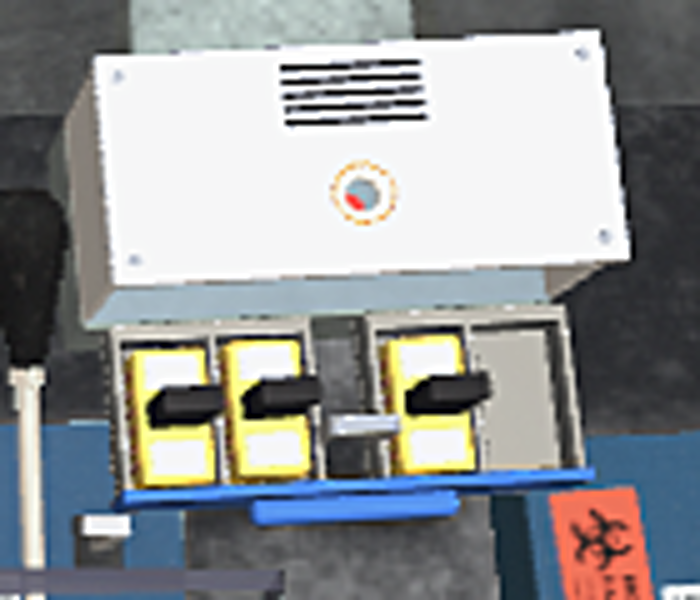

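```bash
python3 -m creep '[{"rx":0,"ry":0,"rz":-0.009,"x":0,"y":0.004,"z":0.1,"grip":0.4},{"rx":0,"ry":0,"rz":0,"x":0,"y":0,"z":0.1,"grip":0.4},{"rx":0,"ry":0,"rz":0,"x":0,"y":0,"z":0.1,"grip":0.4},{"rx":0,"ry":0,"rz":0,"x":0,"y":0,"z":0.1,"grip":0.4},{"rx":0,"ry":0,"rz":0,"x":0,"y":0,"z":0.06,"grip":0.4},{"rx":0,"ry":0,"rz":0,"x":0,"y":0,"z":0,"grip":0.4},{"rx":0,"ry":0,"rz":0,"x":0,"y":0,"z":0,"grip":0.4}]'; python3 st.py; python3 -c "
from h import *
s=snap('side')
c=cv2.resize(s['image'][250:430,200:420],None,fx=3.5,fy=3.3,interpolation=cv2.INTER_CUBIC); cv2.imwrite('pics/c13.png',c[:,:,::-1])"
```

```text
time_s: 26.38
eef_pos: [593.8, 209.7, 118.1]
ee_rot: [1.922, 2.484, 0.002]
contact_force: [-1.0, -0.1, 0.5]
opening: 52.0
t 26.38 pos [593.8 209.7 118.1] xax [-0.251  0.968  0.   ] yax [0.968 0.251 0.002] zax [ 0.002  0.001 -1.   ] yawY 14.53 F [-1.  -0.1  0.5] open 52.0 q [-1.01  0.47  0.78  1.69 -0.36  1.13  0.13]
```

View pics/c13.png

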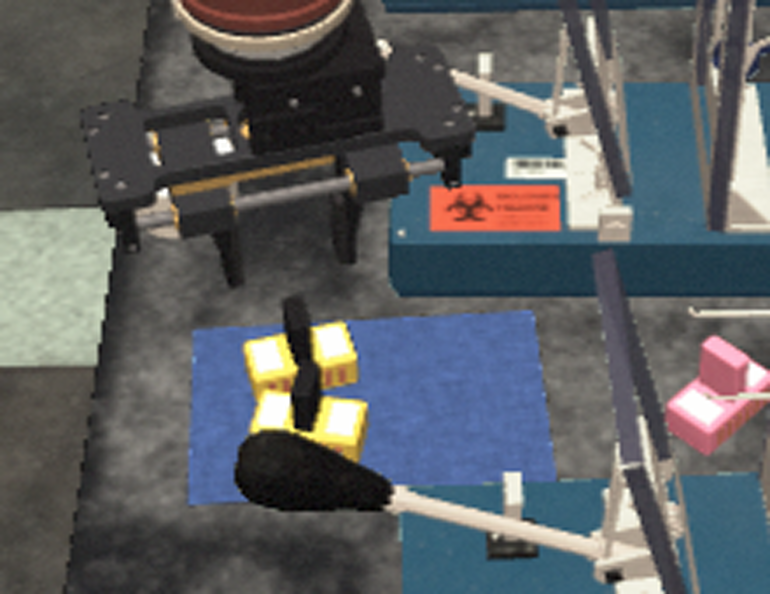

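```bash
python3 -m creep '[{"rx":0,"ry":0,"rz":0,"x":0,"y":-0.002,"z":0.06,"grip":0.4},{"rx":0,"ry":0,"rz":0,"x":0,"y":0,"z":0.06,"grip":0.4},{"rx":0,"ry":0,"rz":0,"x":0,"y":0,"z":0.026,"grip":0.4},{"rx":0,"ry":0,"rz":0,"x":0,"y":0,"z":0,"grip":0.4},{"rx":0,"ry":0,"rz":0,"x":0,"y":0,"z":0,"grip":0.4},{"rx":0,"ry":0,"rz":0,"x":0,"y":0,"z":0,"grip":1},{"rx":0,"ry":0,"rz":0,"x":0,"y":0,"z":0,"grip":1},{"rx":0,"ry":0,"rz":0,"x":0,"y":0,"z":0,"grip":1},{"rx":0,"ry":0,"rz":0,"x":0,"y":0,"z":0,"grip":1},{"rx":0,"ry":0,"rz":0,"x":0,"y":0,"z":0,"grip":1}]' 30; python3 st.py
```

```text
time_s: 27.68
eef_pos: [592.0, 209.4, 43.5]
ee_rot: [1.922, 2.485, -0.0]
contact_force: [-0.3, 0.2, 0.1]
opening: 11.8
t 27.68 pos [592.  209.4  43.5] xax [-0.251  0.968 -0.   ] yax [ 0.968  0.251 -0.   ] zax [-0. -0. -1.] yawY 14.56 F [-0.3  0.2  0.1] open 11.8 q [-0.97  0.55  0.73  1.75 -0.43  1.01  0.18]
```

```bash
python3 -m creep '[{"rx":0,"ry":0,"rz":0,"x":0,"y":0,"z":-0.06,"grip":1},{"rx":0,"ry":0,"rz":0,"x":0,"y":0,"z":-0.1,"grip":1},{"rx":0,"ry":0,"rz":0,"x":0,"y":0,"z":-0.1,"grip":1},{"rx":0,"ry":0,"rz":0,"x":0,"y":0,"z":-0.1,"grip":1},{"rx":0,"ry":0,"rz":0,"x":0,"y":0,"z":-0.1,"grip":1},{"rx":0,"ry":0,"rz":0,"x":0,"y":0,"z":-0.1,"grip":1},{"rx":0,"ry":0,"rz":0.035,"x":0,"y":0,"z":-0.06,"grip":1},{"rx":0,"ry":0,"rz":0.034,"x":0,"y":0,"z":0,"grip":1},{"rx":0,"ry":0,"rz":0,"x":0,"y":0,"z":0,"grip":1},{"rx":0,"ry":0,"rz":0,"x":0,"y":0,"z":0,"grip":1}]'; python3 st.py
python3 - <<'E'
from h import *
s=snap('side','side14.png'); W=cloud(s); st=arm.get_state(); R=cv2.Rodrigues(st['ee_rot'])[0]
hsv=cv2.cvtColor(s['image'],cv2.COLOR_RGB2HSV)
L=(W-st['eef_pos'])@R
y=(hsv[...,0]>18)&(hsv[...,0]<36)&(hsv[...,1]>90)|((hsv[...,1]<40)&(hsv[...,2]>170))
m=y&(np.abs(L[...,0])<40)&(np.abs(L[...,1])<40)&(L[...,2]>-5)&(L[...,2]<60)
P=L[m]; print(len(P),P.min(0),P.max(0))
front=P[(P[:,2]>22)&(P[:,2]<38)]; print('front face tool x',np.percentile(front[:,0],[5,25,50,75,95]),np.percentile(front[:,1],[1,99]))
E
```

```text
time_s: 28.92
eef_pos: [591.7, 209.5, 352.9]
ee_rot: [-2.177, -2.265, 0.002]
contact_force: [0.9, 1.3, -1.1]
opening: 11.3
t 28.93 pos [591.7 209.5 352.9] xax [-0.04   0.999 -0.001] yax [ 0.999  0.04  -0.001] zax [-0.001 -0.001 -1.   ] yawY 2.27 F [ 0.9  1.3 -1.1] open 11.3 q [-1.08  0.34  0.9   1.36 -0.26  1.57 -0.16]
497 [-17.90956909 -29.28995954  -4.56226433] [18.97465854 30.79111069 42.91654856]
front face tool x [12.62527008 14.39919264 15.44855039 16.28481153 17.64464034] [-29.25198495  29.85100756]
```

View pics/side14.png

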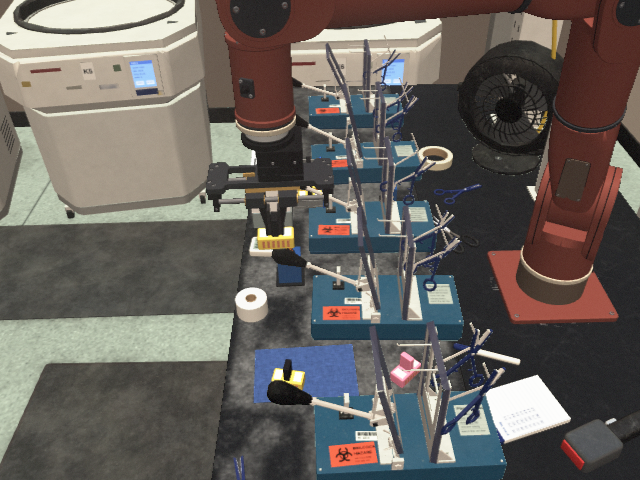

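The cassette is held centred. On to bay 1.

```bash
python3 -m creep '[{"rx":0,"ry":0,"rz":0,"x":-0.103,"y":-0.011,"z":0,"grip":1},{"rx":0,"ry":0,"rz":0,"x":-0.103,"y":-0.011,"z":0,"grip":1},{"rx":0,"ry":0,"rz":0,"x":-0.103,"y":-0.011,"z":0,"grip":1},{"rx":0,"ry":0,"rz":0,"x":-0.103,"y":-0.011,"z":0,"grip":1},{"rx":0,"ry":0,"rz":0,"x":-0.103,"y":-0.011,"z":0,"grip":1},{"rx":0,"ry":0,"rz":0,"x":-0.103,"y":-0.011,"z":0,"grip":1},{"rx":0,"ry":0,"rz":0,"x":-0.103,"y":-0.011,"z":0,"grip":1},{"rx":0,"ry":0,"rz":0,"x":-0.103,"y":-0.011,"z":0,"grip":1},{"rx":0,"ry":0,"rz":0,"x":-0.103,"y":-0.011,"z":0,"grip":1},{"rx":0,"ry":0,"rz":0,"x":-0.103,"y":-0.011,"z":0,"grip":1},{"rx":0,"ry":0,"rz":0,"x":-0.103,"y":-0.011,"z":0,"grip":1},{"rx":0,"ry":0,"rz":0,"x":-0.103,"y":-0.011,"z":0,"grip":1}]'; python3 -m creep '[{"rx":0,"ry":0,"rz":0,"x":0,"y":0,"z":0,"grip":1},{"rx":0,"ry":0,"rz":0,"x":0,"y":0,"z":0,"grip":1}]';python3 st.py
```

```text
time_s: 30.48
eef_pos: [549.1, -412.0, 353.0]
ee_rot: [-2.177, -2.264, -0.0]
contact_force: [1.4, -0.2, -0.3]
opening: 11.4
time_s: 30.72
eef_pos: [549.1, -410.6, 353.0]
ee_rot: [-2.179, -2.262, -0.0]
contact_force: [0.2, 1.3, -0.6]
opening: 11.8
t 30.73 pos [ 549.1 -410.6  353. ] xax [-0.038  0.999  0.001] yax [ 0.999  0.038 -0.001] zax [-0.001  0.001 -1.   ] yawY 2.16 F [ 0.2  1.3 -0.6] open 11.8 q [-0.04  0.53  1.01  1.2  -0.44  1.64  0.91]
```

```bash
python3 -m creep '[{"rx":0,"ry":0,"rz":0,"x":0,"y":0,"z":0.07,"grip":1},{"rx":0,"ry":0,"rz":0,"x":0,"y":0,"z":0.07,"grip":1},{"rx":0,"ry":0,"rz":0,"x":0,"y":0,"z":0.07,"grip":1},{"rx":0,"ry":0,"rz":0,"x":0,"y":0,"z":0.05,"grip":1},{"rx":0,"ry":0,"rz":0,"x":0,"y":0,"z":0.03,"grip":1},{"rx":0,"ry":0,"rz":0,"x":0,"y":0,"z":0,"grip":1}]';python3 st.py; python3 -c "
from h import *
s=snap('side')
c=cv2.resize(s['image'][70:230,220:400],None,fx=4,fy=3.75,interpolation=cv2.INTER_CUBIC); cv2.imwrite('pics/c15.png',c[:,:,::-1])"
```

```text
time_s: 31.48
eef_pos: [549.6, -409.1, 208.0]
ee_rot: [-2.176, -2.264, -0.0]
contact_force: [0.2, 0.1, -0.0]
opening: 11.6
t 31.48 pos [ 549.6 -409.1  208. ] xax [-0.039  0.999  0.001] yax [ 0.999  0.039 -0.001] zax [-0.001  0.001 -1.   ] yawY 2.25 F [ 0.2  0.1 -0. ] open 11.6 q [-0.07  0.58  0.97  1.44 -0.48  1.37  0.96]
```

View pics/c15.png

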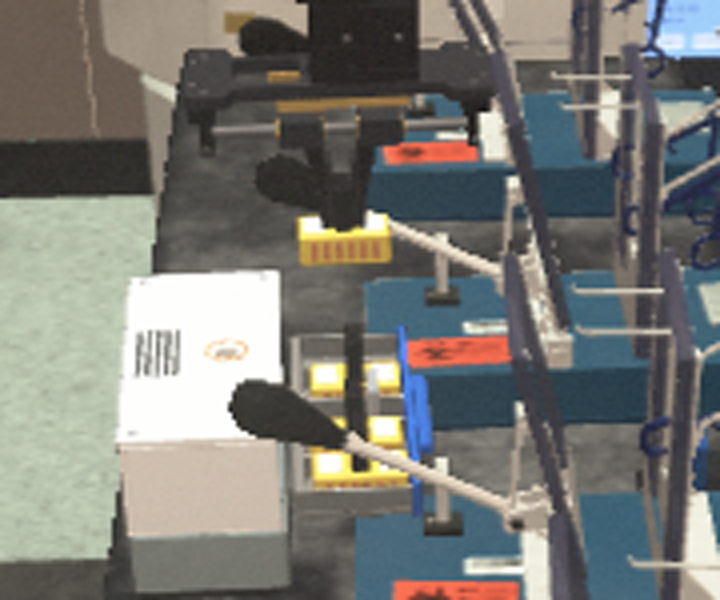

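```bash
python3 -m creep '[{"rx":0,"ry":0,"rz":0,"x":-0.002,"y":0,"z":0.05,"grip":1},{"rx":0,"ry":0,"rz":0,"x":0,"y":0,"z":0.04,"grip":1},{"rx":0,"ry":0,"rz":0,"x":0,"y":0,"z":0.026,"grip":1},{"rx":0,"ry":0,"rz":0,"x":0,"y":0,"z":0,"grip":1},{"rx":0,"ry":0,"rz":0,"x":0,"y":0,"z":0,"grip":1}]';python3 st.py; python3 -c "
from h import *
s=snap('side')
c=cv2.resize(s['image'][70:230,220:400],None,fx=4,fy=3.75,interpolation=cv2.INTER_CUBIC); cv2.imwrite('pics/c16.png',c[:,:,::-1])"
```

```text
time_s: 32.15
eef_pos: [549.3, -412.0, 151.4]
ee_rot: [2.179, 2.262, -0.0]
contact_force: [0.7, -0.1, -0.6]
opening: 11.7
t 32.15 pos [ 549.3 -412.   151.4] xax [-0.037  0.999 -0.001] yax [0.999 0.037 0.001] zax [ 0.001 -0.001 -1.   ] yawY 2.13 F [ 0.7 -0.1 -0.6] open 11.7 q [-0.05  0.62  0.94  1.5  -0.51  1.28  0.98]
```

View pics/c16.png

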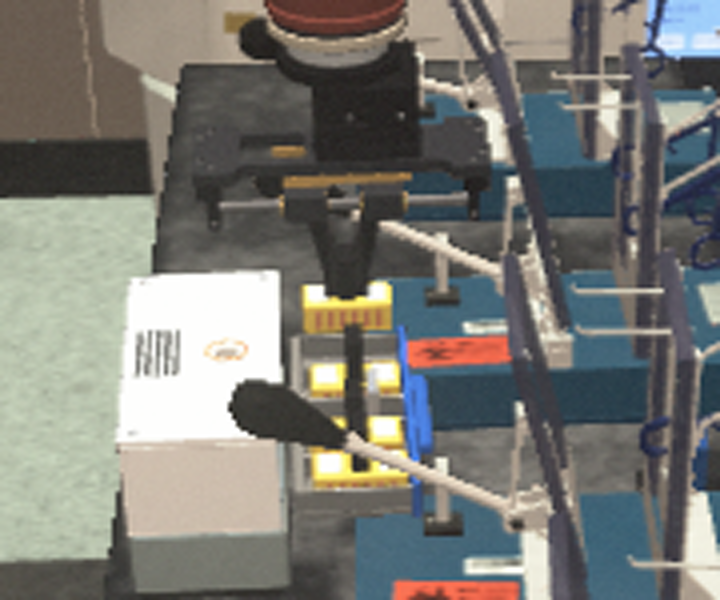

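```bash
python3 -m creep '[{"rx":0,"ry":0,"rz":0,"x":0.003,"y":0,"z":0.01,"grip":1},{"rx":0,"ry":0,"rz":0,"x":0,"y":0,"z":0.02,"grip":1},{"rx":0,"ry":0,"rz":0,"x":0,"y":0,"z":0.02,"grip":1},{"rx":0,"ry":0,"rz":0,"x":0,"y":0,"z":0.015,"grip":1},{"rx":0,"ry":0,"rz":0,"x":0,"y":0,"z":0.006,"grip":1},{"rx":0,"ry":0,"rz":0,"x":0,"y":0,"z":0,"grip":1}]';python3 st.py
```

```text
time_s: 32.95
eef_pos: [549.0, -410.1, 114.9]
ee_rot: [-2.18, -2.262, 0.0]
contact_force: [-0.5, 0.8, -0.1]
opening: 11.7
t 32.95 pos [ 549.  -410.1  114.9] xax [-0.037  0.999  0.   ] yax [ 0.999  0.037 -0.   ] zax [-0.  0. -1.] yawY 2.13 F [-0.5  0.8 -0.1] open 11.7 q [-0.05  0.65  0.92  1.54 -0.54  1.22  1.  ]
```

```bash
python3 -m creep '[{"rx":0,"ry":0,"rz":0,"x":0,"y":0,"z":0.006,"grip":1},{"rx":0,"ry":0,"rz":0,"x":0,"y":0,"z":0,"grip":1},{"rx":0,"ry":0,"rz":0,"x":0,"y":0,"z":0,"grip":0.68},{"rx":0,"ry":0,"rz":0,"x":0,"y":0,"z":0,"grip":0.68},{"rx":0,"ry":0,"rz":0,"x":0,"y":0,"z":0,"grip":0.68},{"rx":0,"ry":0,"rz":0,"x":0,"y":0,"z":-0.03,"grip":0.68},{"rx":0,"ry":0,"rz":0,"x":0,"y":0,"z":-0.07,"grip":0.68},{"rx":0,"ry":0,"rz":0,"x":0,"y":0,"z":-0.08,"grip":0.6},{"rx":0,"ry":0,"rz":0,"x":0,"y":0,"z":-0.08,"grip":0.6},{"rx":0,"ry":0,"rz":0,"x":0,"y":0,"z":-0.08,"grip":0.6},{"rx":0,"ry":0,"rz":0,"x":0,"y":0,"z":-0.08,"grip":0.6},{"rx":0,"ry":0,"rz":0,"x":0,"y":0,"z":0,"grip":0.6}]';python3 st.py; python3 -c "
from h import *
s=snap('side','side17.png')
c=cv2.resize(s['image'][90:240,220:400],None,fx=4,fy=4,interpolation=cv2.INTER_CUBIC); cv2.imwrite('pics/c17.png',c[:,:,::-1])"
```

```text
time_s: 34.45
eef_pos: [549.3, -411.5, 326.7]
ee_rot: [2.176, 2.258, 0.001]
contact_force: [0.1, -0.6, -0.1]
opening: 34.7
t 34.45 pos [ 549.3 -411.5  326.7] xax [-0.037  0.999 -0.004] yax [0.999 0.037 0.005] zax [ 0.005 -0.004 -1.   ] yawY 2.11 F [ 0.1 -0.6 -0.1] open 34.7 q [-0.05  0.53  1.01  1.26 -0.44  1.58  0.92]
```

View pics/c17.png

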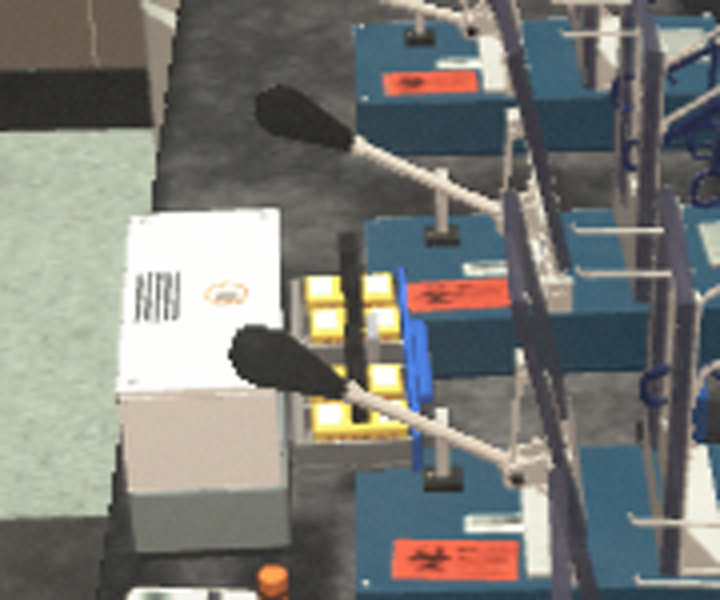

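All four bays hold a cassette. Next, measure the ledge front and plate clearances for the push.

```bash
python3 - <<'E'
from h import *
s=load('top'); W=cloud(s); hsv=cv2.cvtColor(s['image'],cv2.COLOR_RGB2HSV)
b=(hsv[...,0]>100)&(hsv[...,0]<120)&(hsv[...,1]>150)&(W[...,0]>450)&(W[...,0]<540)&(W[...,1]>-460)&(W[...,1]<-200)&(W[...,2]>65)
P=W[b]; print(len(P),P.min(0),P.max(0))
for a,c in((65,80),(80,90),(90,106)):
    Q=P[(P[:,2]>a)&(P[:,2]<c)]; print(a,len(Q),Q.min(0) if len(Q) else '',Q.max(0) if len(Q) else '',cv2.minAreaRect(Q[:,:2].astype(np.float32)) if len(Q)>3 else '')
for n in('top','side'):
    W=cloud(load(n)); m=(W[...,2]>100)&(W[...,0]>330)&(W[...,0]<520)&(W[...,1]<-200)&(W[...,1]>-335)&(W[...,2]<270)
    Q=W[m]; i=np.argmin(Q[:,1]); print(n,'left plates min y',Q[i],Q.max(0))
    m=(W[...,2]>100)&(W[...,0]>330)&(W[...,0]<520)&(W[...,1]<-335)&(W[...,1]>-500)&(W[...,2]<270)
    Q=W[m]; 
    if len(Q): i=np.argmax(Q[:,1]); print(n,'right max y',Q[i])
E
```

```text
544 [ 495.39839126 -434.8091562    67.16073124] [ 539.5181284  -232.66493705  106.35217581]
65 40 [ 503.43772799 -433.21603601   67.16073124] [ 517.5198611  -232.85585231   79.99539002] ((511.21405029296875, -332.94781494140625), (8.776721954345703, 200.38705444335938), 1.966611623764038)
80 285 [ 495.39839126 -429.13964689   80.06737995] [ 515.05467462 -233.14371004   89.97296651] ((504.5170593261719, -331.2579040527344), (17.106632232666016, 196.05970764160156), 2.080219268798828)
90 218 [ 502.4626207  -434.8091562    90.01111716] [ 516.26831653 -232.66493705   96.59028834] ((507.1758728027344, -333.88818359375), (11.162364959716797, 202.35179138183594), 1.9907448291778564)
top left plates min y [ 361.91883795 -256.16459363  245.69768685] [ 495.2136421  -200.22643244  255.53400881]
top right max y [ 343.57387687 -431.12940773  222.08285195]
side left plates min y [ 360.43307115 -262.02929896  150.72729092] [ 495.01354147 -200.24806394  254.06969282]
side right max y [ 344.62929698 -424.5928123   202.06444176]
```

```bash
python3 -m creep '[{"rx":0,"ry":0,"rz":0,"x":0,"y":0,"z":-0.05,"grip":1},{"rx":0,"ry":0,"rz":0,"x":0.052,"y":-0.071,"z":0,"grip":1},{"rx":0,"ry":0,"rz":0,"x":0.052,"y":-0.071,"z":0,"grip":1},{"rx":0,"ry":0,"rz":0,"x":0.052,"y":-0.071,"z":0,"grip":1},{"rx":-0.037,"ry":0,"rz":0,"x":0,"y":0,"z":0,"grip":1},{"rx":-0.037,"ry":0,"rz":0,"x":0,"y":0,"z":0,"grip":1},{"rx":-0.037,"ry":0,"rz":0,"x":0,"y":0,"z":0,"grip":1},{"rx":0,"ry":0,"rz":0,"x":0,"y":0,"z":0,"grip":1},{"rx":0,"ry":0,"rz":0,"x":0,"y":0,"z":0,"grip":1}]' 20;python3 st.py
python3 -c "
from h import *
s=snap('top','top18.png')
W=cloud(s)
m=(W[...,0]>480)&(W[...,0]<590)&(W[...,1]>-460)&(W[...,1]<-200)&(W[...,2]>120)&(W[...,2]<135)
k,l,stt,c=cv2.connectedComponentsWithStats(m.astype(np.uint8))
for i in range(1,k):
    if stt[i,4]>15: P=W[l==i]; print('tray tab',c[i],stt[i,4],cv2.minAreaRect(P[:,:2].astype(np.float32)))
snap('side','side18.png')"
```

```text
time_s: 35.62
eef_pos: [439.9, -335.5, 346.8]
ee_rot: [1.997, 2.075, 0.363]
contact_force: [0.2, 1.3, 0.0]
opening: 0.7
t 35.62 pos [ 439.9 -335.5  346.8] xax [-0.038  0.999  0.   ] yax [0.94  0.036 0.339] zax [ 0.339  0.013 -0.941] yawY 2.20 F [0.2 1.3 0. ] open 0.7 q [-0.51 -0.31  1.02  1.78  0.09  1.23  0.55]
tray tab [501.34567901 215.01234568] 81 ((548.947509765625, -410.0719299316406), (12.469968795776367, 26.819196701049805), 2.7178778648376465)
tray tab [447.25925926 217.80246914] 81 ((544.7514038085938, -297.49658203125), (12.54686164855957, 25.9052734375), 2.404345989227295)
tray tab [481.0375 217.275 ] 80 ((544.8163452148438, -367.5871276855469), (12.364629745483398, 26.18178939819336), 4.519171237945557)
tray tab [427.8974359  219.58974359] 78 ((541.1170043945312, -256.58489990234375), (26.709840774536133, 12.119441032409668), 89.52417755126953)
```

View pics/side18.png

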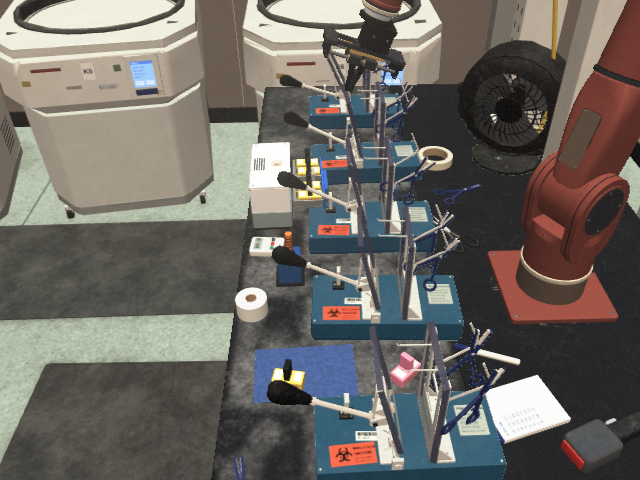

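View pics/top18.png

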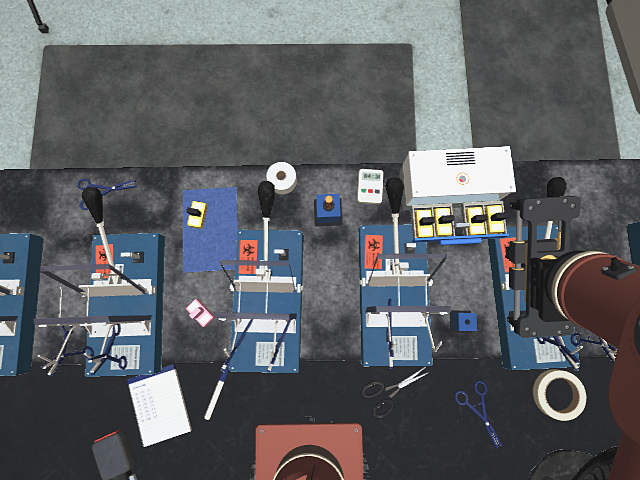

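All four tabs sit where the bays should be, the pin is in its stand, and the third spare is on the mat at (197,213). Lowering in front of the ledge.

```bash
python3 -m creep '[{"rx":0,"ry":0,"rz":0,"x":-0.004,"y":0.028,"z":0.01,"grip":1},{"rx":0,"ry":0,"rz":0,"x":0,"y":-0.029,"z":0.081,"grip":1},{"rx":0,"ry":0,"rz":0,"x":0,"y":-0.029,"z":0.081,"grip":1},{"rx":0,"ry":0,"rz":0,"x":0,"y":-0.029,"z":0.081,"grip":1},{"rx":0,"ry":0,"rz":0,"x":0,"y":0,"z":0,"grip":1}]' 20;python3 st.py
python3 -c "
from h import *
s=snap('top','top19.png')
s=snap('side','side19.png')
c=cv2.resize(s['image'][60:240,240:440],None,fx=4,fy=3.3,interpolation=cv2.INTER_CUBIC); cv2.imwrite('pics/c19.png',c[:,:,::-1])"
```

```text
time_s: 36.35
eef_pos: [454.2, -336.6, 215.9]
ee_rot: [1.999, 2.076, 0.357]
contact_force: [0.3, -0.2, 0.1]
opening: 0.1
t 36.35 pos [ 454.2 -336.6  215.9] xax [-0.038  0.999 -0.001] yax [0.942 0.036 0.335] zax [ 0.335  0.012 -0.942] yawY 2.18 F [ 0.3 -0.2  0.1] open 0.1 q [-0.69 -0.19  1.31  1.97 -0.03  0.95  0.69]
```

View pics/c19.png

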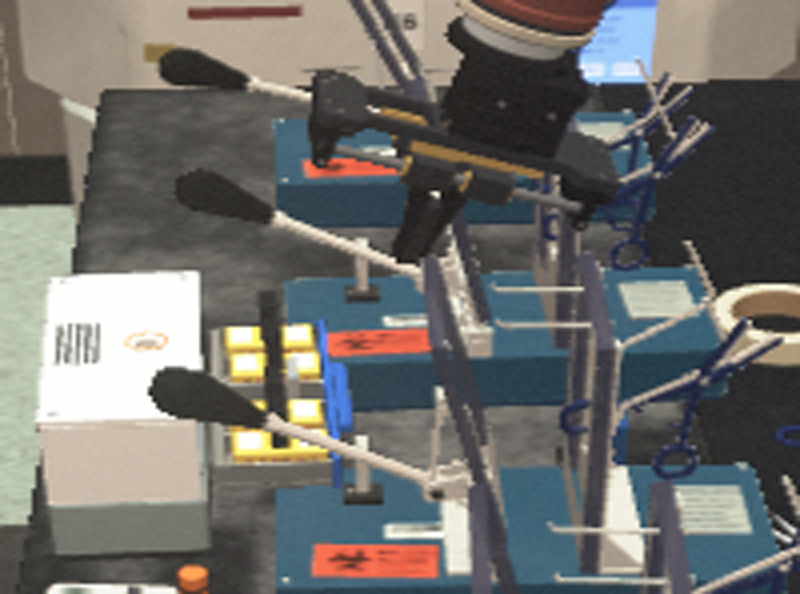

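View pics/top19.png

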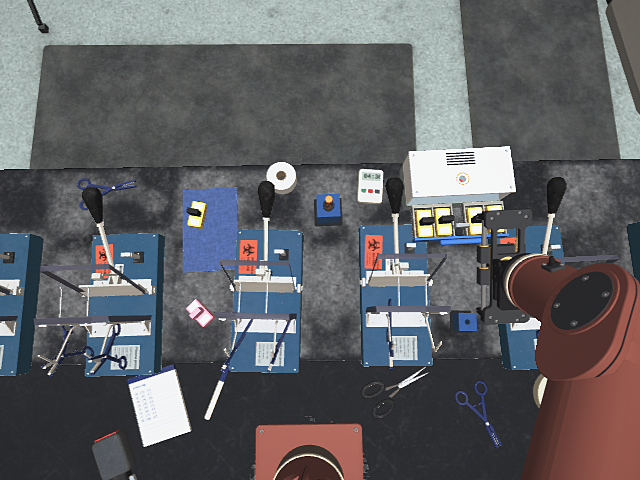

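j3 reads 1.31 against its 1.39 limit. I'll reduce the tilt to about 12° and move closer to the ledge before going lower.

```bash
python3 -m creep '[{"rx":0.044,"ry":0,"rz":0,"x":0,"y":0,"z":0,"grip":1},{"rx":0,"ry":0,"rz":0,"x":0,"y":0.029,"z":0.006,"grip":1},{"rx":0,"ry":0,"rz":0,"x":0,"y":0,"z":0,"grip":1}]' 20;python3 st.py
```

```text
time_s: 36.83
eef_pos: [467.9, -338.3, 221.0]
ee_rot: [2.045, 2.12, 0.271]
contact_force: [-0.4, -0.3, -0.4]
opening: 0.4
t 36.83 pos [ 467.9 -338.3  221. ] xax [-0.035  0.999 -0.005] yax [0.966 0.035 0.256] zax [ 0.256  0.004 -0.967] yawY 2.10 F [-0.4 -0.3 -0.4] open 0.4 q [-0.59  0.1   1.34  1.89 -0.32  1.06  0.9 ]
```

```bash
python3 -m creep '[{"rx":0,"ry":0,"rz":0,"x":0,"y":0,"z":0,"grip":1},{"rx":0,"ry":0,"rz":0,"x":0,"y":0,"z":0,"grip":1}]' 20;python3 st.py
```

```text
time_s: 37.08
eef_pos: [465.8, -338.3, 220.3]
ee_rot: [2.049, 2.118, 0.279]
contact_force: [-0.8, -0.1, -0.1]
opening: 0.7
t 37.08 pos [ 465.8 -338.3  220.3] xax [-0.033  0.999 -0.   ] yax [0.965 0.032 0.259] zax [ 0.259  0.008 -0.966] yawY 1.91 F [-0.8 -0.1 -0.1] open 0.7 q [-0.6   0.09  1.34  1.89 -0.31  1.06  0.9 ]
```

```bash
python3 -m creep '[{"rx":0.008,"ry":0,"rz":0,"x":0,"y":0.004,"z":0.001,"grip":1},{"rx":0.008,"ry":0,"rz":0,"x":0,"y":0.004,"z":0.001,"grip":1},{"rx":0,"ry":0,"rz":0,"x":0,"y":-0.003,"z":0.02,"grip":1},{"rx":0,"ry":0,"rz":0,"x":0,"y":-0.004,"z":0.02,"grip":1},{"rx":0,"ry":0,"rz":0,"x":0,"y":-0.004,"z":0.02,"grip":1},{"rx":0,"ry":0,"rz":0,"x":0,"y":0,"z":0,"grip":1},{"rx":0,"ry":0,"rz":0,"x":0,"y":0,"z":0,"grip":1}]' 20;python3 st.py
```

```text
time_s: 37.95
eef_pos: [471.1, -338.2, 189.5]
ee_rot: [2.076, 2.146, 0.225]
contact_force: [0.1, -0.3, 0.6]
opening: 0.4
t 37.95 pos [ 471.1 -338.2  189.5] xax [-0.033  0.999 -0.002] yax [0.977 0.033 0.209] zax [ 0.209  0.005 -0.978] yawY 1.92 F [ 0.1 -0.3  0.6] open 0.4 q [-0.47  0.23  1.26  1.89 -0.42  1.06  0.98]
```

```bash
python3 -m creep '[{"rx":0,"ry":0,"rz":0,"x":0,"y":-0.009,"z":0.04,"grip":1},{"rx":0,"ry":0,"rz":0,"x":0,"y":-0.009,"z":0.04,"grip":1},{"rx":0,"ry":0,"rz":0,"x":0,"y":-0.009,"z":0.04,"grip":1},{"rx":0,"ry":0,"rz":0,"x":0,"y":0,"z":0,"grip":1},{"rx":0,"ry":0,"rz":0,"x":0,"y":0,"z":0,"grip":1}]' 20;python3 st.py;python3 -c "
from h import *
s=snap('top','top20.png')
s=snap('side','side20.png')
c=cv2.resize(s['image'][60:240,240:440],None,fx=4,fy=3.3,interpolation=cv2.INTER_CUBIC); cv2.imwrite('pics/c20.png',c[:,:,::-1])"
```

```text
time_s: 38.58
eef_pos: [470.9, -338.6, 128.9]
ee_rot: [2.075, 2.146, 0.225]
contact_force: [-0.2, 1.0, -0.3]
opening: 0.5
t 38.58 pos [ 470.9 -338.6  128.9] xax [-0.033  0.999 -0.002] yax [0.977 0.033 0.21 ] zax [ 0.21   0.005 -0.978] yawY 1.94 F [-0.2  1.  -0.3] open 0.5 q [-0.36  0.32  1.16  1.95 -0.54  0.97  1.08]
```

View pics/c20.png

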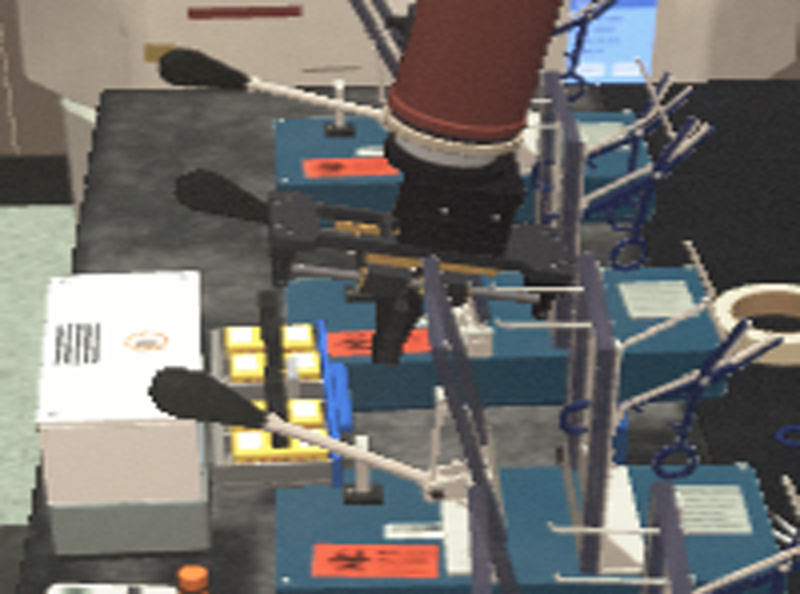

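```bash
python3 -m creep '[{"rx":0,"ry":0,"rz":0,"x":0,"y":-0.008,"z":0.037,"grip":1},{"rx":0,"ry":0,"rz":0,"x":0,"y":-0.008,"z":0.037,"grip":1},{"rx":0,"ry":0,"rz":0,"x":0,"y":0,"z":0,"grip":1},{"rx":0,"ry":0,"rz":0,"x":0,"y":0,"z":0,"grip":1},{"rx":0,"ry":0,"rz":0,"x":0,"y":0.02,"z":0.004,"grip":1},{"rx":0,"ry":0,"rz":0,"x":0,"y":0.02,"z":0.004,"grip":1},{"rx":0,"ry":0,"rz":0,"x":0,"y":0,"z":0,"grip":1}]' 20;python3 st.py;python3 -c "
from h import *
s=snap('side','side21.png')
c=cv2.resize(s['image'][60:240,240:440],None,fx=4,fy=3.3,interpolation=cv2.INTER_CUBIC); cv2.imwrite('pics/c21.png',c[:,:,::-1])"
```

```text
time_s: 39.55
eef_pos: [492.0, -337.2, 90.5]
ee_rot: [2.074, 2.148, 0.225]
contact_force: [-1.7, 0.6, 1.7]
opening: 0.5
t 39.55 pos [ 492.  -337.2   90.5] xax [-0.035  0.999 -0.002] yax [0.977 0.035 0.209] zax [ 0.209  0.005 -0.978] yawY 2.03 F [-1.7  0.6  1.7] open 0.5 q [-0.28  0.41  1.07  1.95 -0.65  0.92  1.14]
```

View pics/c21.png

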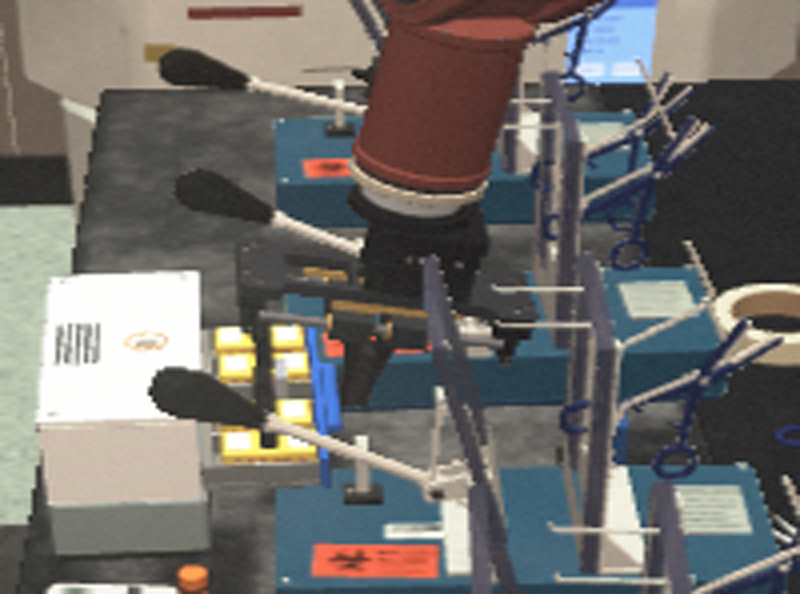

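The fingers press on the ledge and the tray is moving. Continuing the push.

```bash
python3 -m creep '[{"rx":0,"ry":0,"rz":0,"x":0,"y":0.02,"z":0.0043,"grip":1},{"rx":0,"ry":0,"rz":0,"x":0,"y":0.02,"z":0.0043,"grip":1},{"rx":0,"ry":0,"rz":0,"x":0,"y":0.02,"z":0.0043,"grip":1},{"rx":0,"ry":0,"rz":0,"x":0,"y":0.02,"z":0.0043,"grip":1},{"rx":0,"ry":0,"rz":0,"x":0,"y":0.02,"z":0.0043,"grip":1},{"rx":0,"ry":0,"rz":0,"x":0,"y":0.01,"z":0.002,"grip":1},{"rx":0,"ry":0,"rz":0,"x":0,"y":0,"z":0,"grip":1},{"rx":0,"ry":0,"rz":0,"x":0,"y":0,"z":0,"grip":1}]' 20;python3 st.py;python3 -c "
from h import *
s=snap('side','side22.png')
c=cv2.resize(s['image'][60:240,240:440],None,fx=4,fy=3.3,interpolation=cv2.INTER_CUBIC); cv2.imwrite('pics/c22.png',c[:,:,::-1])"
```

```text
time_s: 40.6
eef_pos: [546.8, -335.5, 90.2]
ee_rot: [2.076, 2.147, 0.225]
contact_force: [-3.8, -1.3, -2.2]
opening: 0.4
t 40.60 pos [ 546.8 -335.5   90.2] xax [-0.034  0.999 -0.001] yax [0.977 0.033 0.209] zax [ 0.209  0.006 -0.978] yawY 1.94 F [-3.8 -1.3 -2.2] open 0.4 q [-0.25  0.5   1.01  1.85 -0.7   0.96  1.1 ]
```

View pics/c22.png

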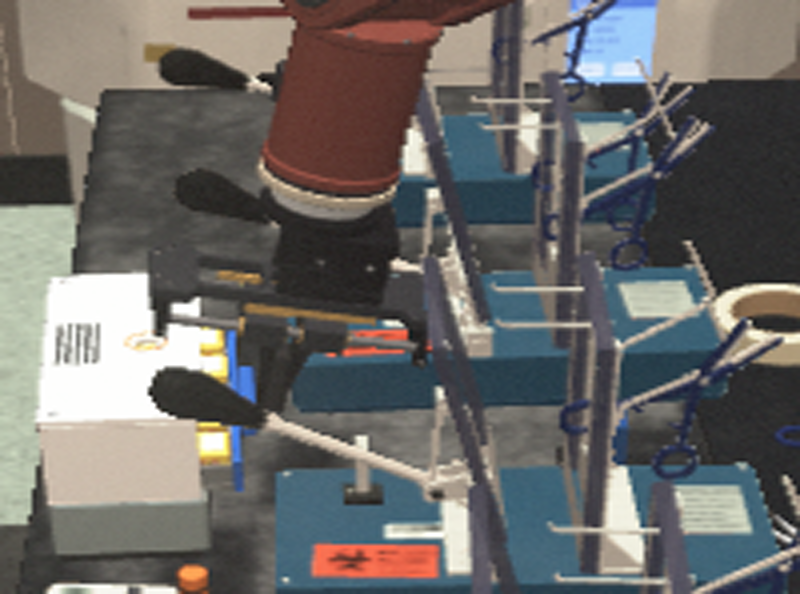

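```bash
python3 -m creep '[{"rx":0,"ry":0,"rz":0,"x":0,"y":0.01,"z":0.002,"grip":1},{"rx":0,"ry":0,"rz":0,"x":0,"y":0.01,"z":0.002,"grip":1},{"rx":0,"ry":0,"rz":0,"x":0,"y":0.004,"z":0.001,"grip":1},{"rx":0,"ry":0,"rz":0,"x":0,"y":0,"z":0,"grip":1}]' 20;python3 st.py
```

```text
time_s: 41.15
eef_pos: [557.8, -335.1, 90.1]
ee_rot: [2.078, 2.148, 0.224]
contact_force: [-11.1, 2.2, 4.1]
opening: 0.4
t 41.15 pos [ 557.8 -335.1   90.1] xax [-0.033  0.999  0.   ] yax [0.978 0.032 0.207] zax [ 0.207  0.007 -0.978] yawY 1.90 F [-11.1   2.2   4.1] open 0.4 q [-0.25  0.52  1.01  1.82 -0.71  0.97  1.09]
```

```bash
python3 -m creep '[{"rx":0,"ry":0,"rz":0,"x":0,"y":0.004,"z":0.001,"grip":1},{"rx":0,"ry":0,"rz":0,"x":0,"y":0,"z":0,"grip":1}]' 20; python3 -m creep '[{"rx":0,"ry":0,"rz":0,"x":0,"y":0.004,"z":0.001,"grip":1},{"rx":0,"ry":0,"rz":0,"x":0,"y":0,"z":0,"grip":1}]' 20; python3 -m creep '[{"rx":0,"ry":0,"rz":0,"x":0,"y":0.004,"z":0.001,"grip":1},{"rx":0,"ry":0,"rz":0,"x":0,"y":0,"z":0,"grip":1}]' 20
```

```text
time_s: 41.4
eef_pos: [559.3, -335.1, 90.0]
ee_rot: [2.079, 2.148, 0.224]
contact_force: [-14.6, 2.2, 7.5]
opening: 0.6
time_s: 41.65
eef_pos: [562.5, -335.1, 89.9]
ee_rot: [2.077, 2.147, 0.224]
contact_force: [-7.0, -0.9, 0.1]
opening: 0.4
time_s: 41.9
eef_pos: [564.9, -335.0, 89.9]
ee_rot: [2.076, 2.147, 0.225]
contact_force: [-5.6, -0.2, -1.2]
opening: 0.6
```

```bash
python3 -m creep '[{"rx":0,"ry":0,"rz":0,"x":0,"y":0.002,"z":0.0005,"grip":1},{"rx":0,"ry":0,"rz":0,"x":0,"y":0,"z":0,"grip":1}]' 20; python3 -m creep '[{"rx":0,"ry":0,"rz":0,"x":0,"y":0.002,"z":0.0005,"grip":1},{"rx":0,"ry":0,"rz":0,"x":0,"y":0,"z":0,"grip":1}]' 20; python3 -c "
from h import *
s=snap('side','side23.png')
c=cv2.resize(s['image'][100:240,230:380],None,fx=5,fy=4.2,interpolation=cv2.INTER_CUBIC); cv2.imwrite('pics/c23.png',c[:,:,::-1])"
```

```text
time_s: 42.15
eef_pos: [565.9, -335.0, 89.9]
ee_rot: [2.076, 2.147, 0.225]
contact_force: [-6.5, -0.5, -0.1]
opening: 0.4
time_s: 42.4
eef_pos: [567.0, -335.0, 89.9]
ee_rot: [2.076, 2.147, 0.225]
contact_force: [-5.8, -1.4, 0.3]
opening: 0.2
```

View pics/c23.png

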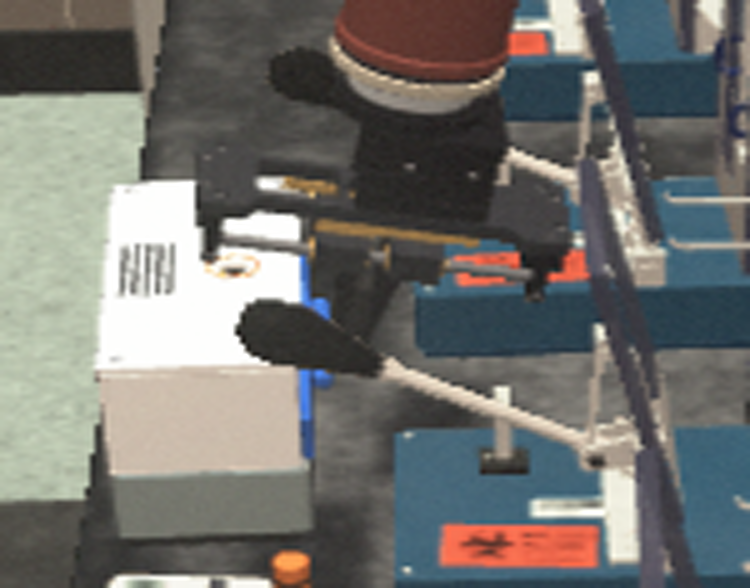

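```bash
python3 -m creep '[{"rx":0,"ry":0,"rz":0,"x":0,"y":0.002,"z":0.0005,"grip":1},{"rx":0,"ry":0,"rz":0,"x":0,"y":0,"z":0,"grip":1}]' 20; python3 -m creep '[{"rx":0,"ry":0,"rz":0,"x":0,"y":0.002,"z":0.0005,"grip":1},{"rx":0,"ry":0,"rz":0,"x":0,"y":0,"z":0,"grip":1}]' 20; python3 -m creep '[{"rx":0,"ry":0,"rz":0,"x":0,"y":0.002,"z":0.0005,"grip":1},{"rx":0,"ry":0,"rz":0,"x":0,"y":0,"z":0,"grip":1}]' 20; python3 st.py
```

```text
time_s: 42.7
eef_pos: [568.0, -334.9, 89.9]
ee_rot: [2.076, 2.147, 0.225]
contact_force: [-7.1, -0.8, 0.4]
opening: 0.5
time_s: 42.95
eef_pos: [569.0, -334.9, 89.9]
ee_rot: [2.076, 2.147, 0.225]
contact_force: [-6.2, -0.4, 0.1]
opening: 0.5
time_s: 43.2
eef_pos: [570.5, -334.8, 89.9]
ee_rot: [2.076, 2.147, 0.225]
contact_force: [-4.7, -1.2, -1.1]
opening: 0.5
t 43.20 pos [ 570.5 -334.8   89.9] xax [-0.034  0.999 -0.001] yax [0.977 0.033 0.209] zax [ 0.209  0.006 -0.978] yawY 1.94 F [-4.7 -1.2 -1.1] open 0.5 q [-0.24  0.54  0.99  1.8  -0.72  0.97  1.08]
```

```bash
python3 -m creep '[{"rx":0,"ry":0,"rz":0,"x":0,"y":0.002,"z":0.0005,"grip":1},{"rx":0,"ry":0,"rz":0,"x":0,"y":0,"z":0,"grip":1}]' 20; python3 -m creep '[{"rx":0,"ry":0,"rz":0,"x":0,"y":0.002,"z":0.0005,"grip":1},{"rx":0,"ry":0,"rz":0,"x":0,"y":0,"z":0,"grip":1}]' 20;  python3 -c "
from h import *
s=snap('side','side24.png')
c=cv2.resize(s['image'][100:240,230:380],None,fx=5,fy=4.2,interpolation=cv2.INTER_CUBIC); cv2.imwrite('pics/c24.png',c[:,:,::-1])
W=cloud(s);hsv=cv2.cvtColor(s['image'],cv2.COLOR_RGB2HSV)
b=(hsv[...,0]>100)&(hsv[...,0]<120)&(hsv[...,1]>150)&(W[...,0]>540)&(W[...,0]<610)&(W[...,1]>-460)&(W[...,1]<-200)&(W[...,2]>65)
P=W[b];print(len(P),np.percentile(P,[2,50,98],axis=0))
"
```

```text
time_s: 43.45
eef_pos: [571.6, -334.7, 89.9]
ee_rot: [2.075, 2.147, 0.225]
contact_force: [-4.5, -1.0, -1.7]
opening: 0.2
time_s: 43.7
eef_pos: [572.7, -334.7, 89.9]
ee_rot: [2.075, 2.147, 0.225]
contact_force: [-3.9, -0.4, -1.6]
opening: 0.5
15 [[ 585.83003436 -372.9002447    82.7480231 ]
 [ 589.79378984 -291.61331273   86.41693924]
 [ 593.47388312 -283.82428313   90.05668266]]
```

```bash
python3 -m creep '[{"rx":0,"ry":0,"rz":0,"x":0,"y":0.002,"z":0.0005,"grip":1},{"rx":0,"ry":0,"rz":0,"x":0,"y":0,"z":0,"grip":1}]' 20; python3 -m creep '[{"rx":0,"ry":0,"rz":0,"x":0,"y":0.002,"z":0.0005,"grip":1},{"rx":0,"ry":0,"rz":0,"x":0,"y":0,"z":0,"grip":1}]' 20; python3 -m creep '[{"rx":0,"ry":0,"rz":0,"x":0,"y":0.002,"z":0.0005,"grip":1},{"rx":0,"ry":0,"rz":0,"x":0,"y":0,"z":0,"grip":1}]' 20
```

```text
time_s: 44.0
eef_pos: [573.0, -334.7, 89.8]
ee_rot: [2.077, 2.147, 0.225]
contact_force: [-8.8, -0.0, 1.7]
opening: 0.4
time_s: 44.25
eef_pos: [573.2, -334.7, 89.8]
ee_rot: [2.078, 2.148, 0.224]
contact_force: [-13.3, 1.2, 5.0]
opening: 0.5
time_s: 44.5
eef_pos: [573.3, -334.8, 89.7]
ee_rot: [2.079, 2.148, 0.224]
contact_force: [-17.1, 3.6, 9.3]
opening: 0.3
```

View pics/c24.png

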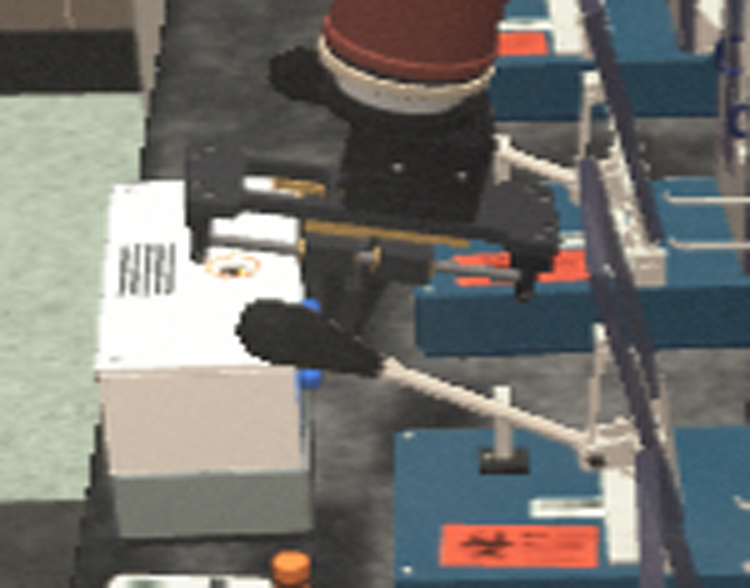

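The hard stop is reached: the position holds at 573 while force climbs to 17 N. Now backing off to see whether the catch holds.

```bash
python3 -m creep '[{"rx":0,"ry":0,"rz":0,"x":0,"y":-0.006,"z":-0.0013,"grip":1},{"rx":0,"ry":0,"rz":0,"x":0,"y":-0.008,"z":-0.0017,"grip":1},{"rx":0,"ry":0,"rz":0,"x":0,"y":-0.02,"z":-0.004,"grip":1},{"rx":0,"ry":0,"rz":0,"x":0,"y":-0.04,"z":-0.008,"grip":1},{"rx":0,"ry":0,"rz":0,"x":0,"y":-0.04,"z":-0.008,"grip":1},{"rx":0,"ry":0,"rz":0,"x":0,"y":0,"z":0,"grip":1},{"rx":0,"ry":0,"rz":0,"x":0,"y":0,"z":0,"grip":1}]' 20; python3 st.py; python3 -c "
from h import *
s=snap('side','side25.png')
c=cv2.resize(s['image'][100:240,230:380],None,fx=5,fy=4.2,interpolation=cv2.INTER_CUBIC); cv2.imwrite('pics/c25.png',c[:,:,::-1])"
```

```text
time_s: 45.38
eef_pos: [519.0, -336.1, 89.6]
ee_rot: [2.074, 2.147, 0.227]
contact_force: [0.8, 0.4, -0.2]
opening: 0.5
t 45.38 pos [ 519.  -336.1   89.6] xax [-0.035  0.999 -0.001] yax [0.977 0.034 0.21 ] zax [ 0.21   0.006 -0.978] yawY 2.01 F [ 0.8  0.4 -0.2] open 0.5 q [-0.27  0.46  1.04  1.9  -0.68  0.94  1.12]
```

View pics/c25.png

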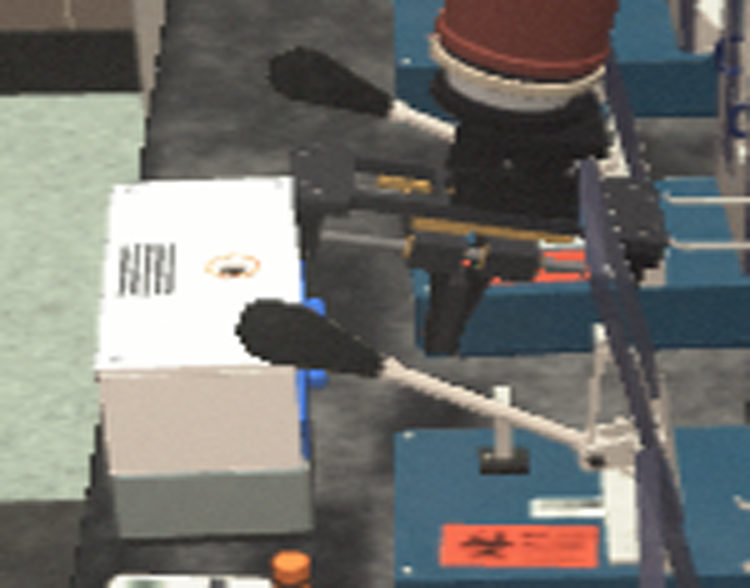

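The tray stays in with the fingers 50 mm clear. Rising for the final checks.

```bash
python3 -m creep '[{"rx":0,"ry":0,"rz":0,"x":0,"y":0.018,"z":-0.086,"grip":1},{"rx":0,"ry":0,"rz":0,"x":0,"y":0.018,"z":-0.086,"grip":1},{"rx":0,"ry":0,"rz":0,"x":0,"y":0.018,"z":-0.086,"grip":1},{"rx":0,"ry":0,"rz":0,"x":0,"y":0.018,"z":-0.086,"grip":1},{"rx":0,"ry":0,"rz":0,"x":0,"y":0.018,"z":-0.086,"grip":1},{"rx":0,"ry":0,"rz":0,"x":0,"y":0.018,"z":-0.086,"grip":1},{"rx":0.033,"ry":0,"rz":0,"x":0,"y":0,"z":0,"grip":1},{"rx":0.033,"ry":0,"rz":0,"x":0,"y":0,"z":0,"grip":1},{"rx":0,"ry":0,"rz":0,"x":0,"y":0,"z":0,"grip":1}]' 20; python3 st.py; python3 - <<'E'
from h import *
t=snap('top','top26.png'); s=snap('side','side26.png')
for n,x in(('top',t),('side',s)):
    W=cloud(x);hsv=cv2.cvtColor(x['image'],cv2.COLOR_RGB2HSV)
    b=(hsv[...,0]>100)&(hsv[...,0]<120)&(hsv[...,1]>150)&(W[...,0]>490)&(W[...,0]<610)&(W[...,1]>-460)&(W[...,1]<-200)&(W[...,2]>65)
    P=W[b]
    if len(P): print(n,'tray blue',len(P),P.min(0))
    o=(hsv[...,0]<25)&(hsv[...,1]>60)&(np.abs(W[...,0]-590)<30)&(np.abs(W[...,1]+50)<30)&(W[...,2]>72)
    P=W[o]
    if len(P): print(n,'pin',P[P[:,2]>122].mean(0),P[:,2].max())
    m=(W[...,0]>440)&(W[...,0]<650)&(W[...,1]>160)&(W[...,1]<330)&(W[...,2]>52)&(W[...,2]<65)
    k,l,stt,c=cv2.connectedComponentsWithStats(m.astype(np.uint8))
    for i in range(1,k):
        if stt[i,4]>15: P=W[l==i]; print(n,'spare',c[i],cv2.minAreaRect(P[:,:2].astype(np.float32)))
c=cv2.resize(t['image'][140:260,390:530],None,fx=5,fy=5,interpolation=cv2.INTER_CUBIC); cv2.imwrite('pics/c26t.png',c[:,:,::-1])
E
```

```text
time_s: 46.55
eef_pos: [519.1, -335.0, 351.6]
ee_rot: [2.178, 2.26, -0.003]
contact_force: [0.1, -0.5, -0.2]
opening: 0.5
t 46.55 pos [ 519.1 -335.   351.6] xax [-0.037  0.999 -0.003] yax [0.999 0.037 0.   ] zax [ 0.    -0.003 -1.   ] yawY 2.12 F [ 0.1 -0.5 -0.2] open 0.5 q [-0.36  0.42  1.21  1.4  -0.39  1.58  0.86]
top tray blue 545 [ 579.52779476 -431.89740008   66.16812054]
top pin [588.27258872 -50.18227581 128.50200096] 131.87237598356472
top spare [188.62686567 232.47761194] ((535.810546875, 263.3746643066406), (26.777772903442383, 12.184426307678223), 79.3255386352539)
side tray blue 29 [ 583.35975126 -372.78125833   82.79197273]
side pin [589.87731526 -47.06247785 127.70277491] 131.88518622428006
side spare [313.92222222 367.21111111] ((535.7805786132812, 264.5824890136719), (27.627309799194336, 11.847311973571777), 80.74260711669922)
```

View pics/top26.png

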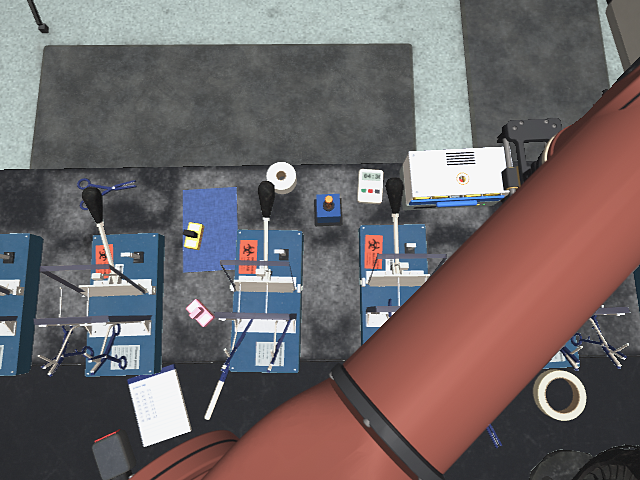

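View pics/side26.png

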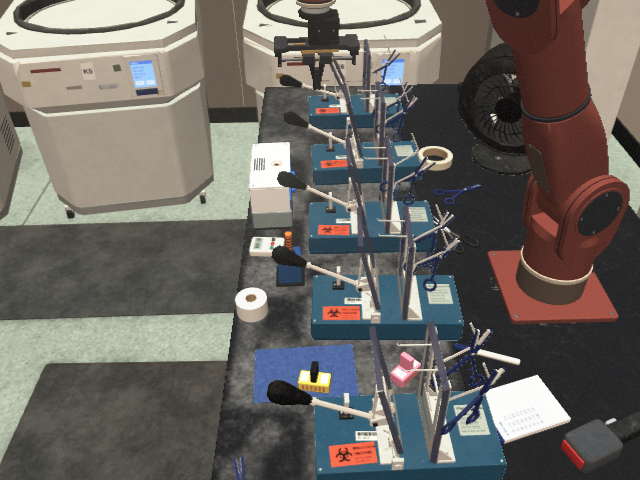

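The tray ledge has moved 84.1 mm inward from its fully-out position, so it is home to within about 1 mm. The pin's top is at 132 mm in the stand, as at the start. The last spare was knocked to (536, 264) but is upright on the mat, and the roll and timer haven't moved. Handing in.

```bash
python3 -c "
from cell import arm
print(arm.finish_job())"
```

```text
the job is handed in; nothing more can be done
None
```

I refilled the magazine and handed the job in at about 47 s of the 210 s allowed. The hand-in reports no verdict, so the results below are from my own checks.

**What I did:** I tripped the catch with the pin, and the tray sprang out. I put the pin back in its stand, then filled the two empty bays, 1 and 3, with two spares. Finally I pushed the tray to its hard stop, where the force climbed to 17 N, and backed off.

**Last checks:**
- **Tray:** it stayed shut after I backed off. The ledge sits 84.1 mm further in than when fully out, so about 1 mm from home. I could not see the catch itself; I infer that it is up because the tray stays in.
- **Cassettes:** with the tray out, the tabs in bays 1, 3 and 4 were within about 1 mm of the middle of their bays. In bay 2 the loaded cassette, which I did not touch, read about 3 mm forward, inside the limit. I could not check them again once the tray was shut.
- **Pin:** upright in its stand, with its top at the same height as at the start.
- **Third spare:** something other than the robot knocked it about 5 cm along the mat. It is still upright on the mat, so I left it.
- **Label roll and timer:** they look unmoved in the pictures.

The two cameras disagreed by 2 to 4 mm on some x and y positions; I used the average for the box position and the top view for the ledge travel.

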